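# Pour-over stand: seat the dripper, raise the arm to the mark, cam-lock it and hold

## Robot

A 6-joint arm with a two-finger parallel gripper is mounted at the origin on a cart in front of the work surface, level with it; the furniture and walls round the work are solid. World frame = base frame: x ahead of the robot, y to its left, z up, the work surface at z = 0. Lengths are in mm, angles in rad, forces in N, time in s.
With the tool pointing down it reaches from about 350 to 775 mm from the base axis. Payload 5.5 kg.
Tool frame: the origin (TCP) lies at the centre of the arm's flange, where the gripper is bolted on; the fingertips stand 173 mm ahead of it and the grasp point (between the pads) lies 155 mm ahead of it; z points along the fingers, y is the direction in which the jaws open and shut (so a half turn about z gives the same grasp; the last joint's range is limited). The gripper opens to 85 mm and grips with 20 to 120 N. Pads are 22 mm wide; open, the fingers measure 114 mm over their backs; the gripper's body (76 mm by 85 mm) begins 54 mm behind the grasp point. The pads swing forward as they close: fully open they stand 13 mm farther back than shut.
Start: joints at [-1.408, 0.313, 0.046, 1.304, 0, 1.431], TCP at [171.454, -548.868, 404.723] pointing down, gripper open.
Joint ranges: [-2.76, 2.76], [-0.86, 1.69], [-1.03, 1.26], [-2.2, 2.34], [-1.47, 1.5], [-3.14, 3.14]. Speed limits (rad/s): [2.57, 2.57, 3.14, 3.14, 3.14, 3.14].

## Interface

Orientations are given as a unit quaternion [w, x, y, z].
In Python, from plant import ctrl, eyes, workorder gives the robot as it stands.
- The arm moves only by the tool apply_moves, never from a script. Its argument "deltas" is a list of rows, each a list of 3 entries, a list of its own where there are three numbers: the shift along the world's x, y, z in mm, then the turn about the world's z in rad, then the opening, from 0 (shut) to 1 (fully open). A call has 1 to 5 rows; each row is the pose to reach, as a shift and turn from the pose measured when the call began; what a row does not reach only later rows make up. A row lasts 1/12 s, in which the tool goes at most 41.7 mm and 7.16 degrees, less where a joint would pass 70% of its speed; a pose out of reach is approached as far as the arm can. A call with a gripper value outside its range is refused whole. The fingers move at their own pace and stop on an object; "squeeze" is the grip in N (left out, the last holds). Time passes only in rows, so rows that repeat a pose let the fingers close. It gives the time, the measured TCP pose, the force and the opening at its end, in the units of the state.
- ctrl.sense(): the state, without advancing time (a new reading comes with each control period).
- eyes.snapshot(name): name is "scene" or "top" or "wrist"; returns a dict with "color" (480x640x3 uint8, blue, green, red), "intrinsics" (3x3 intrinsics, pixels), "pose" (4x4, takes a point from camera to world coordinates); the wrist camera has in their place "T_tool_cam" (4x4, takes a point from camera to tool coordinates, whose origin is the TCP and whose axes are the flange's). Camera axes: x right, y up, looking along -z (the intrinsics and any distortion apply to the point x, -y, -z); pixel columns grow to the right and rows downward; lengths in mm; the calibration is good to about 2 mm. A picture is of the moment at which its call begins: read the wrist's pose just before it. There is no depth.
- workorder.finish_job(): hands the job in, once; it reports no verdict.
The state is a dict: "clock": time; "joint_positions": joint angles; "qvel": joint speeds; "effort": joint torques, N m; "eef_pos": TCP position; "orientation": TCP orientation; "contact_force": force on the tool from outside, world axes, zero at the start; "wrist_torque": the same for the moment, N m; "opening": opening from 0.0 (shut) to 1.0 (fully open).
Only numpy, scipy, OpenCV 4.12 (cv2) and the standard library are available. Lean on these libraries where they do the work, as an engineer would, in place of code of your own. Each camera call takes 0.05 s, during which the arm holds its last target.

## Task

Get the pour-over coffee stand ready for a mug: seat the white dripper flat in the ring of the arm, then take the arm at the top of its sleeve, with the orange cam lever still open under your fingers, and raise it until the sleeve's lower edge is level with the top of the red band on the rod. While you hold it there, squeeze the lever fully shut to lock it, and finish still holding sleeve and lever pinched together. Leave the mug, timer and jar alone, and do not shut the lever at any other height.

Things in the scene. Friction and masses are not known exactly. Their poses are not given: they have to be found in the camera images.
- stand: Pour-over stand, heavy, does not move: dark wooden foot 130 (x) by 230 (y) by 18 mm high; origin under the centre of the foot, z up. A steel rod of 12 mm diameter stands upright at x 0, y +75 mm of the foot and ends 155 mm above the worktop; the arm slides on it. The arm's ring lies over x 0, y -35 mm.
- mark: Band of red tape, 10 mm tall, round the steel rod; origin on the rod's axis at the band's UPPER edge. Its height differs from case to case (67 to 97 mm over the worktop). While the arm is down the band is hidden inside the sleeve and comes out below the sleeve's lower edge as the arm rises.
- drip_arm (a joint): Height of the sliding arm in m: 0 = resting on its stop, lower edge of the sleeve 32 mm above the worktop; up to 0.080. The arm is a vertical aluminium sleeve (22 mm diameter, 130 mm long, closed black top) with a ring held out on a strut to the stand's -y side. While the lever is open it sinks back under its weight (0.32 kg with the lever, the dripper about 0.17 kg more) when let go.
- cam_lever (a joint): Orange cam lever in rad: 0 = open, 0.26 = shut, parallel to the sleeve (its end stop). It pivots on the clamp block low on the sleeve, on the stand's -x side, points up along the sleeve, and is squeezed towards the sleeve (+x). It is stiff: it stays where it is left and needs about 10 N at its tip at first, 20 N at the end. The cam jams the rod from about 0.145 on; before, the arm slides freely.
- lip (a point): Centre of the sleeve's lower edge, on the rod's axis: to be level with the origin of mark.
- grip (a point): Point on the sleeve's axis 112 mm above its lower edge (18 mm below its top): height at which to pinch sleeve and lever together, along the stand's x axis. On the stand's +x side a black rubber pad (20 mm wide, 42 mm tall) stands out to 14 mm from the axis; on the -x side is the lever's tip.
- lever_tip (a point): Outer face of the lever's rounded tip (20 mm wide, 12 mm thick), 95 mm above its pivot. Width over rubber pad and tip: 62 mm with the lever open, about 49 mm where the cam starts to jam, 38 mm shut; fingers closed to 54 to 56 mm hold and lift the arm without locking it, because the stiff lever presses back with about 10 N.
- ring_seat (a point): Centre of the ring's upper face, 68 mm above the sleeve's lower edge and 110 mm from the rod's axis. The ring has 92 mm outer and 68 mm inner diameter and is 6 mm thick; it is open above and below.
- dripper: White ceramic coffee dripper, 0.17 kg (varies), 75 mm tall: origin in the centre of its underside, z up. A stub of 62 mm diameter (tapering to 48 mm at the bottom) and 14 mm length goes into the ring; above it a flange of 96 mm diameter rests on the ring; the hollow cone widens to 102 mm at the rim. A flat D-shaped handle points to its own -x.
- dripper_flange (a point): Centre of the underside of the dripper's flange, 14 mm above its origin: coincides with ring_seat when seated.
- dripper_handle (a point): Grasp point in the top bar of the dripper's handle, 65 mm from its axis and 60 mm above its origin. The handle is 10 mm thick along the dripper's y; the top bar runs along x and is 14 mm tall (57 to 71 mm); pinch it along y from above.
- mug: Pale speckled mug, 83 x 120 x 96 mm, bystander on the left; origin under its centre.
- timer: Orange and cream egg timer, 58 mm diameter, 57 mm tall, bystander behind on the left; origin under its centre.
- jar: Glass jar with a black lid, 70 mm diameter, 101 mm tall, bystander behind; origin under its centre.

How it is judged:
By the outcome, as a careful person would: the job done as asked, in the order asked, and still so for the second after the job is handed in, while the arm keeps its last pose, push and grip.
It also fails if it takes over 45 s, if anything falls off the work surface, if the arm or the gripper's body presses on something with over 40 N, if the wrist force passes 120 N, or if a joint passes its speed limit or range.

## Working session

There is one attempt and no reset: what is moved stays moved. The work goes in short steps, Python scripts to look and compute and a tool call to move; the robot and the scene stay as the last step left them, time stands still between calls to the robot, and variables do not carry over. Pictures are saved under pics/ and viewed, and the job is handed in when it is done.

Besides the shell and the picture viewer there is one more tool, called after "Call:" as name([rows], argument=value, ...), one row to a line, values as JSON. apply_moves: Moves the arm, as the interface text tells. Its arguments: {"type":"object","properties":{"deltas":{"type":"array","items":{"type":"array"}},"squeeze":{"type":"number"}},"required":["deltas"]}

```bash
mkdir -p pics; ls
python3 - <<'E'
from plant import ctrl, eyes, workorder
import cv2
print(ctrl.sense())
for n in ["scene","top","wrist"]:
    s=eyes.snapshot(n); cv2.imwrite(f"pics/{n}0.png",s["color"])
    print(n,{k:v for k,v in s.items() if k!="color"})
E
```

```text
pics
{'clock': 0.0, 'joint_positions': array([-1.40758122e+00,  3.13992159e-01,  4.49570792e-02,  1.30357175e+00,
        3.17216680e-06,  1.43119322e+00]), 'qvel': array([0.00126182, 0.00055526, 0.0004343 , 0.00096487, 0.00049756,
       0.00077885]), 'effort': array([ 4.51938604e-04, -4.80630219e+01,  2.98532438e+01,  1.92910794e-02,
        1.86513034e-05, -1.16093556e-06]), 'eef_pos': array([ 171.42845838, -548.64292224,  403.80430311]), 'orientation': array([-9.05207869e-04,  9.88559117e-01,  1.50831204e-01, -9.10118431e-06]), 'contact_force': array([ 0.39949443,  0.46548763, -0.43389879]), 'wrist_torque': array([-0.02939989,  0.00459638,  0.05320396]), 'opening': 0.9966749079404154}
scene {'intrinsics': array([[506.91825625,   0.        , 312.85875067],
       [  0.        , 506.91825625, 243.76176865],
       [  0.        ,   0.        ,   1.        ]]), 'pose': array([[-8.78094606e-01,  2.03044798e-01, -4.33269746e-01,
         9.53324164e+01],
       [-4.78422461e-01, -3.57688613e-01,  8.01979304e-01,
         8.50129219e+02],
       [ 7.86207120e-03,  9.11499679e-01,  4.112
[... 479 characters left out ...]
    [-2.22369336e-02,  6.38122710e-02,  9.97714144e-01,
         1.17693373e+03],
       [ 0.00000000e+00,  0.00000000e+00,  0.00000000e+00,
         1.00000000e+00]])}
wrist {'intrinsics': array([[432.15640928,   0.        , 318.24759533],
       [  0.        , 432.15640928, 239.0502955 ],
       [  0.        ,   0.        ,   1.        ]]), 'T_tool_cam': array([[ 5.76985588e-04,  9.52295966e-01,  3.05175459e-01,
         7.83278100e+01],
       [ 9.99999119e-01, -1.84556303e-04, -1.31476121e-03,
        -2.98283469e-01],
       [-1.19571974e-03,  3.05175949e-01, -9.52295233e-01,
         2.99791270e+01],
       [ 0.00000000e+00,  0.00000000e+00,  0.00000000e+00,
         1.00000000e+00]])}
```

View pics/scene0.png

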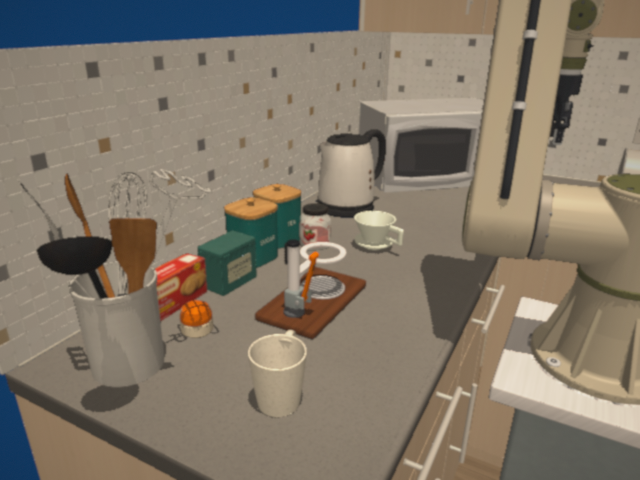

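View pics/top0.png

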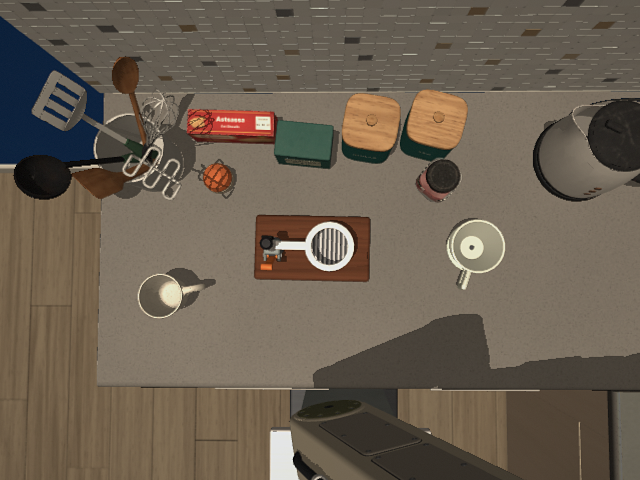

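View pics/wrist0.png

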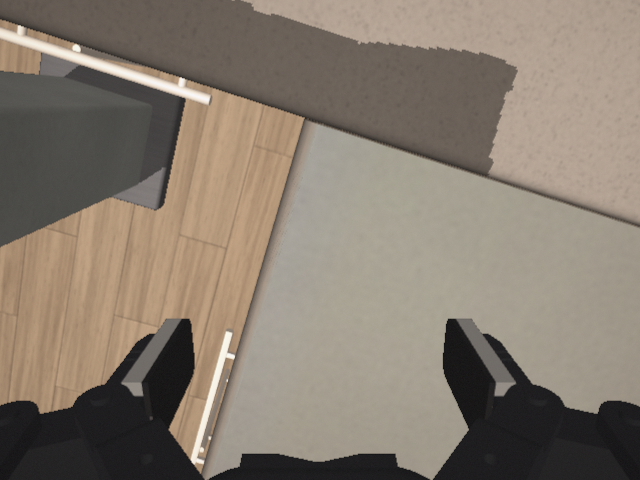

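The top view shows the stand's foot at about (312,248), rod/lever at (267,245), ring at (330,246) and dripper at (475,246) with its handle at (464,285). The wrist view shows only counter. Next: measure.

```bash
cat > h.py <<'E'
import numpy as np, cv2
from plant import ctrl, eyes, workorder
from scipy.spatial.transform import Rotation as R
def pose(s, st=None):
    if "pose" in s: return s["pose"]
    T=np.eye(4); q=st["orientation"]; T[:3,:3]=R.from_quat([q[1],q[2],q[3],q[0]]).as_matrix(); T[:3,3]=st["eef_pos"]
    return T@s["T_tool_cam"]
def back(K,T,uv,z):
    d=np.linalg.inv(K)@np.array([uv[0],uv[1],1.]); d=T[:3,:3]@np.array([d[0],-d[1],-d[2]])
    return T[:3,3]+d*(z-T[2,3])/d[2]
def proj(K,T,P):
    P=np.atleast_2d(P); c=(P-T[:3,3])@T[:3,:3]; c=c*[1,-1,-1]; u=c@K.T; return u[:,:2]/u[:,2:]
E
python3 - <<'E'
from h import *
im=cv2.imread("pics/top0.png")
def crop(im,x,y,w,h,k): return cv2.resize(im[y:y+h,x:x+w],None,fx=k,fy=k,interpolation=cv2.INTER_CUBIC)
cv2.imwrite("pics/tc.png",crop(im,240,205,140,85,5.5))
cv2.imwrite("pics/td.png",crop(im,430,205,100,100,6))
cv2.imwrite("pics/sc.png",crop(cv2.imread("pics/scene0.png"),250,195,160,145,4))
E
```

```text
(no output)
```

View pics/tc.png

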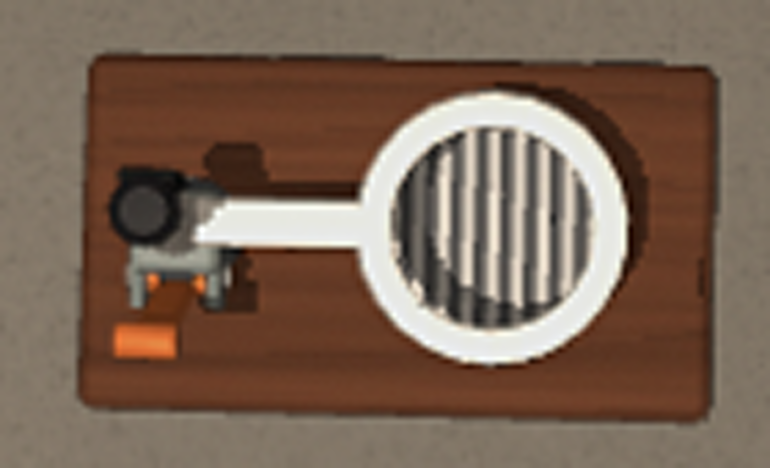

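View pics/td.png

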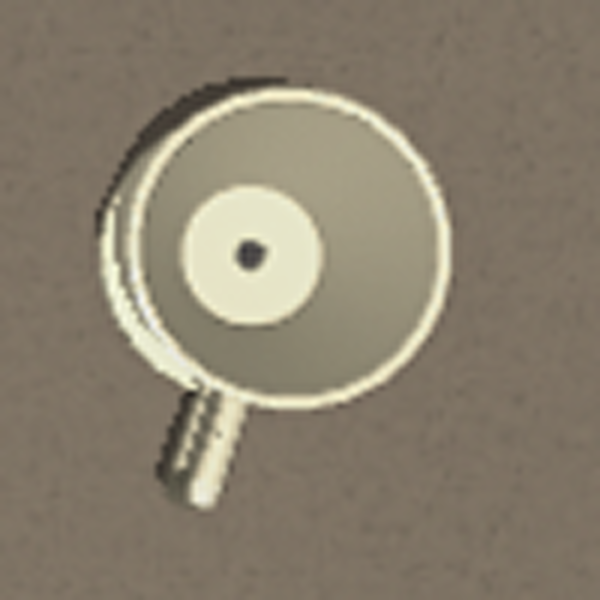

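View pics/sc.png

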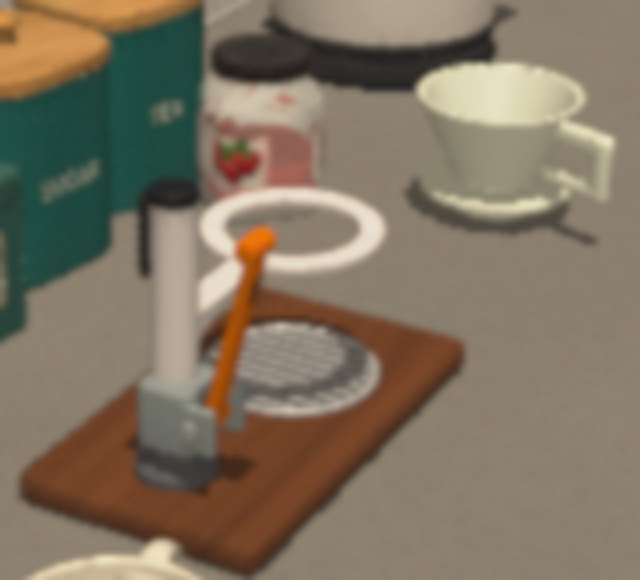

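```bash
cat > m.py <<'E'
from h import *
K=np.array([[582.78077081,0,320.29159794],[0,582.78077081,236.33447023],[0,0,1]])
T=np.array([[2.05894461e-03,9.97961718e-01,-6.37822159e-02,4.58789928e+02],[-9.99750609e-01,6.35917266e-04,-2.23229943e-02,3.09423602e+01],[-2.22369336e-02,6.38122710e-02,9.97714144e-01,1.17693373e+03],[0,0,0,1]])
def c(x,y,k,ox,oy): return ((x+.5)/k-.5+ox,(y+.5)/k-.5+oy)
E
python3 - <<'E'
from m import *
A=lambda x,y,z: back(K,T,c(x,y,5.5,240,205),z)
D=lambda x,y,z: back(K,T,c(x,y,6,430,205),z)
F=np.array([A(90,57,18),A(717,68,18),A(712,420,18),A(80,407,18)]);print(F,F.mean(0))
e=F[0]+F[3]-F[1]-F[2]; yaw=np.arctan2(-e[0],e[1]); print("yaw",yaw)
print("ring",A(493.5,227.5,100))
R2=R.from_euler('z',yaw).as_matrix(); print("ring pred",F.mean(0)+R2@[0,-35,0],"rod",F.mean(0)+R2@[0,75,0], "cap seen",A(145,211,162),"tip", A(146,325,147))
print("dr",D(290.5,248.5,75),"hole bottom",D(250,254,14),"hend",D(203,500,71),D(230,402,71))
E
```

```text
[[575.70385967 185.84778027  18.        ]
 [571.65715121 -42.08222673  18.        ]
 [444.42116178 -39.85649089  18.        ]
 [448.57552242 188.31391672  18.        ]] [510.08942377  73.05574484  18.        ]
yaw -0.017978903694883044
ring [509.81788907  38.30170856 100.        ]
ring pred [509.46019604  38.06140141  18.        ] rod [511.4377689  148.04362363  18.        ] cap seen [512.01765785 148.62542078 162.        ] tip [476.07603266 149.74745376 147.        ]
dr [ 511.19810737 -241.29066314   75.        ] hole bottom [ 512.26327429 -243.00273459   14.        ] hend [ 432.43342013 -213.81100061   71.        ] [ 463.11957478 -222.66066281   71.        ]
```

Stand found: ring centre (509.7, 38.2), rod (511.5, 148.2), yaw −0.018. The dripper is at (511.4, −241.5) with yaw about −0.34 and its handle grasp point at about (450, −220). Sizes and distances agree with the spec. Moving above the handle, turning about +2.5 rad.

Call:
apply_moves([
  [[20,24,-4],0.125,1],
  [[40,48,-8],0.25,1],
  [[60,72,-12],0.375,1],
  [[80,96,-16],0.5,1],
  [[100,120,-20],0.625,1],
], squeeze=40)

```text
clock: 0.57
eef_pos: [272.0, -427.4, 383.5]
orientation: [-0.001, 0.893, 0.45, -0.0]
contact_force: [0.3, 0.2, -0.3]
opening: 0.998
```

Call:
apply_moves([
  [[20,24,-4],0.125,1],
  [[40,48,-8],0.25,1],
  [[60,72,-12],0.375,1],
  [[80,96,-16],0.5,1],
  [[100,120,-20],0.625,1],
])

```text
clock: 0.98
eef_pos: [372.6, -306.0, 363.2]
orientation: [-0.001, 0.711, 0.703, -0.0]
contact_force: [-0.7, -0.8, 0.1]
opening: 0.998
```

Call:
apply_moves([
  [[18,22,-4],0.125,1],
  [[36,44,-8],0.25,1],
  [[54,66,-12],0.375,1],
  [[70,90,-16],0.5,1],
  [[80,95,-20],0.625,1],
])

```text
clock: 1.4
eef_pos: [453.4, -207.9, 342.7]
orientation: [-0.002, 0.459, 0.888, -0.0]
contact_force: [-0.2, 1.2, 0.2]
opening: 0.996
```

Call:
apply_moves([
  [[-1,-3,-5],0.125,0.8],
  [[-2,-6,-10],0.25,0.6],
  [[-3,-9,-20],0.375,0.6],
  [[-3,-12,-25],0.5,0.6],
  [[-3,-12,-25],0.618,0.6],
])

```text
clock: 1.82
eef_pos: [449.9, -219.8, 316.2]
orientation: [-0.003, 0.166, 0.986, -0.0]
contact_force: [-0.0, 1.6, -0.1]
opening: 0.599
```

Run:
```python
from h import *
st=ctrl.sense(); s=eyes.snapshot("wrist"); np.savez("w1.npz",K=s["intrinsics"],T=pose(s,st),im=s["color"]); cv2.imwrite("pics/w1.png",s["color"])
print(st["eef_pos"],st["orientation"],st["joint_positions"])
```

```text
[ 449.9374104  -219.80173268  316.21811964] [-2.56244068e-03  1.65572666e-01  9.86194263e-01 -5.25979763e-05] [-0.61427081  0.2193342  -0.30207978  1.05395608 -0.00231441 -0.28158708]
```

View pics/w1.png

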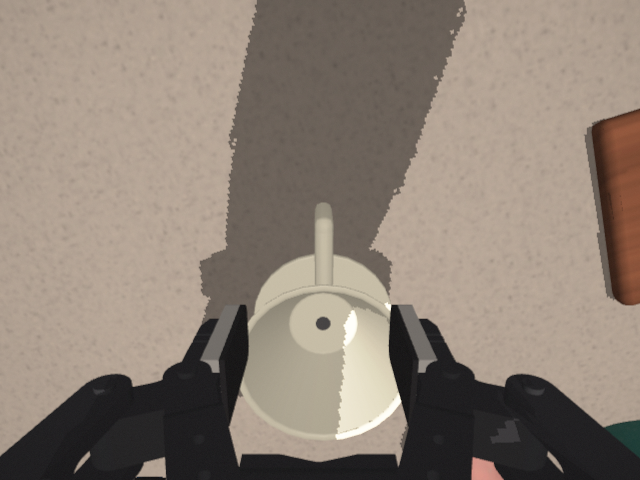

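The handle runs vertically in the image from (323,205) to (324,285), so the yaw matches. Checking the positions.

Run:
```python
from h import *
d=np.load("w1.npz");K,T=d["K"],d["T"]
a=back(K,T,(323.5,206),71);b=back(K,T,(324.3,282),71);print(a,b,np.arctan2(*(b-a)[[1,0]]))
rim=[back(K,T,p,75) for p in [(241,365),(402,365),(322,287),(320,439)]];print((rim[0]+rim[1])/2,(rim[2]+rim[3])/2,np.linalg.norm(rim[0]-rim[1]),np.linalg.norm(rim[2]-rim[3]))
# expected handle grasp pt
for c,y in (((511.3,-241.5),-0.337),):
    R2=R.from_euler('z',y).as_matrix()
    print(proj(K,T,[np.r_[c,0]+R2@np.array(v) for v in ([-65,0,71],[-79,0,71],[0,0,75],[0,51,75],[0,-51,75],[-51,0,75],[51,0,75])]))
```

```text
[ 424.43748496 -208.18918223   71.        ] [ 464.30424266 -221.32016928   71.        ] -0.3181809767415524
[ 510.14396664 -238.65743763   75.        ] [ 511.65346447 -239.48167828   75.        ] 90.91061912285129 99.02441738354631
[[317.92562236 257.58168542]
 [318.05155108 232.24818747]
 [317.3642096  368.08769599]
 [407.47617786 368.61143642]
 [227.29367277 367.56419637]
 [317.77655638 284.97274696]
 [317.00022347 441.45480026]]
```

Call:
apply_moves([
  [[0,1,-25],0.01,0.6],
  [[0,2,-50],0.01,0.6],
  [[0,2,-75],0.01,0.6],
  [[0,2,-99],0.01,0.6],
  [[0,2,-99],0.01,0.3],
])

```text
clock: 2.28
eef_pos: [448.1, -216.5, 213.7]
orientation: [-0.006, 0.159, 0.987, 0.002]
contact_force: [-1.3, 0.2, -0.2]
opening: 0.472
```

Call:
apply_moves([
  [[0,0,0],0,0],
  [[0,0,0],0,0],
  [[0,0,0],0,0],
  [[0,0,0],0,0],
  [[0,0,0],0,0],
], squeeze=60)

```text
clock: 2.7
eef_pos: [448.5, -216.7, 214.6]
orientation: [-0.005, 0.159, 0.987, 0.001]
contact_force: [-0.9, -0.1, -1.7]
opening: 0.105
```

Run:
```python
from h import *
st=ctrl.sense(); s=eyes.snapshot("wrist"); np.savez("w2.npz",K=s["intrinsics"],T=pose(s,st),im=s["color"]); cv2.imwrite("pics/w2.png",s["color"])
print(st["eef_pos"],st["orientation"],st["joint_positions"],st["contact_force"],st["opening"])
```

```text
[ 448.45100068 -216.70335711  214.64905125] [-0.00502495  0.15934757  0.98720905  0.00118158] [-0.6108785   0.31556776 -0.45145951  0.81384451 -0.00225197 -0.29080337] [-0.93034794 -0.06902297 -1.68714121] 0.10464784418747052
```

View pics/w2.png

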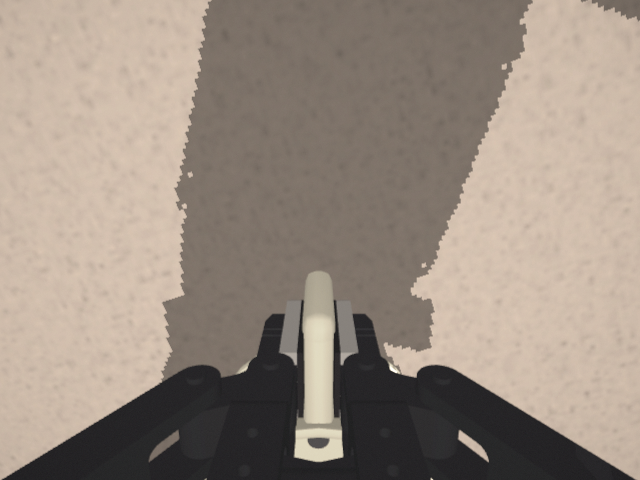

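Handle gripped at about 9 mm, centred. Lift.

Call:
apply_moves([
  [[0,0,10],0,0],
  [[0,0,30],0,0],
  [[0,0,60],0,0],
  [[0,0,95],0,0],
  [[0,0,125],0,0],
], squeeze=80)

```text
clock: 3.17
eef_pos: [448.1, -216.5, 342.3]
orientation: [-0.005, 0.159, 0.987, 0.001]
contact_force: [0.9, -0.6, -2.6]
opening: 0.101
```

Run:
```python
from h import *
st=ctrl.sense()
for n in("scene","top"):
  s=eyes.snapshot(n); cv2.imwrite(f"pics/{n}3.png",s["color"])
im=cv2.imread("pics/top3.png");cv2.imwrite("pics/t3.png",cv2.resize(im[180:320,230:540],None,fx=2.5,fy=2.5,interpolation=cv2.INTER_CUBIC))
im=cv2.imread("pics/scene3.png");cv2.imwrite("pics/s3.png",cv2.resize(im[100:350,230:480],None,fx=2.4,fy=2.4,interpolation=cv2.INTER_CUBIC))
print(st["eef_pos"],st["orientation"],st["contact_force"],st["opening"])
```

```text
[ 448.14980131 -216.4692662   342.28098268] [-0.00473575  0.15934306  0.98721138  0.00103023] [ 0.90188133 -0.56215971 -2.6171341 ] 0.10137247464989672
```

View pics/t3.png

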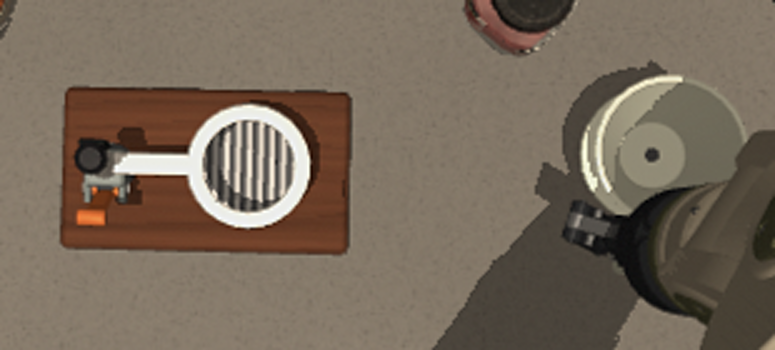

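View pics/s3.png

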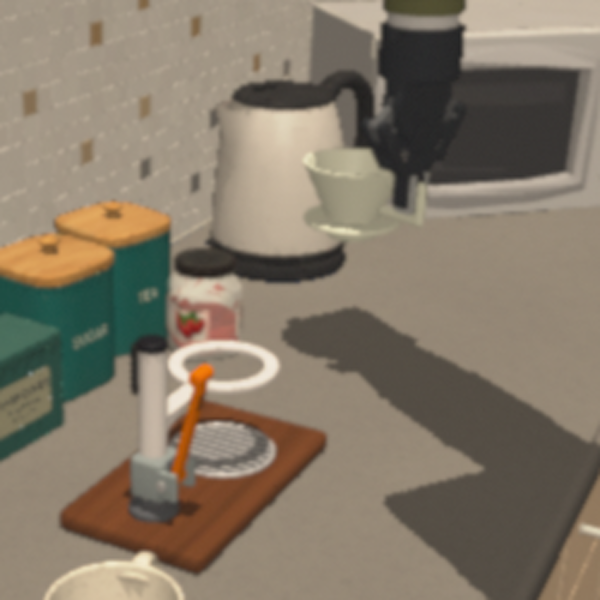

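Call:
apply_moves([
  [[0,20,0],0.03,0],
  [[0,50,0],0.07,0],
  [[0,85,0],0.12,0],
  [[0,115,0],0.18,0],
  [[0,145,0],0.22,0],
])

```text
clock: 3.68
eef_pos: [449.2, -71.2, 345.8]
orientation: [-0.0, 0.049, 0.999, -0.001]
contact_force: [0.8, 0.1, -2.6]
opening: 0.101
```

Call:
apply_moves([
  [[-1,30,0],0.03,0],
  [[-3,60,0],0.06,0],
  [[-4,85,0],0.08,0],
  [[-5,105,0],0.08,0],
  [[-5,109,0],0.08,0],
])

```text
clock: 4.1
eef_pos: [443.2, 40.3, 345.6]
orientation: [-0.001, 0.007, 1.0, -0.0]
contact_force: [-1.0, 0.3, -0.9]
opening: 0.103
```

Run:
```python
from h import *
st=ctrl.sense()
for n in("scene","top","wrist"):
  s=eyes.snapshot(n); cv2.imwrite(f"pics/{n}4.png",s["color"])
  if n=="wrist": np.savez("w4.npz",K=s["intrinsics"],T=pose(s,st))
im=cv2.imread("pics/top4.png");cv2.imwrite("pics/t4.png",cv2.resize(im[190:290,240:400],None,fx=5,fy=5,interpolation=cv2.INTER_CUBIC))
im=cv2.imread("pics/scene4.png");cv2.imwrite("pics/s4.png",cv2.resize(im[190:340,240:390],None,fx=4,fy=4,interpolation=cv2.INTER_CUBIC))
print(st["eef_pos"],st["orientation"],st["contact_force"],st["opening"])
```

```text
[443.17161159  40.33602566 345.61412282] [-8.80955727e-04  7.14779180e-03  9.99973981e-01 -4.13236692e-04] [-0.97015132  0.2889071  -0.92748045] 0.1025464792458946
```

View pics/t4.png

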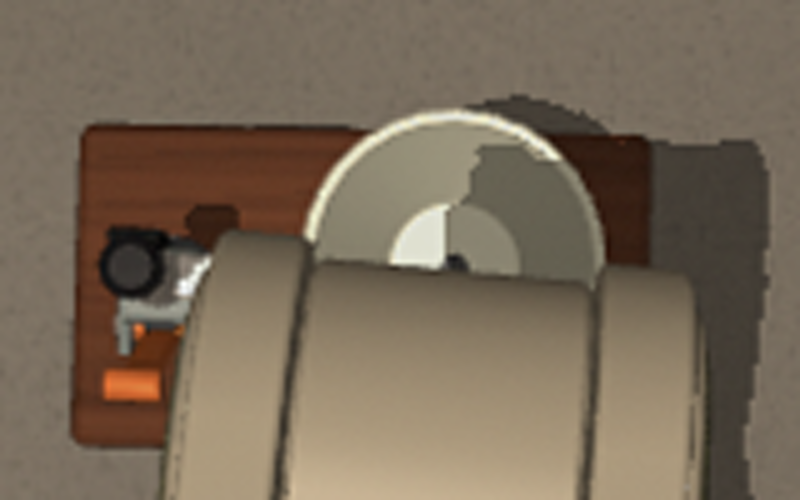

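View pics/s4.png

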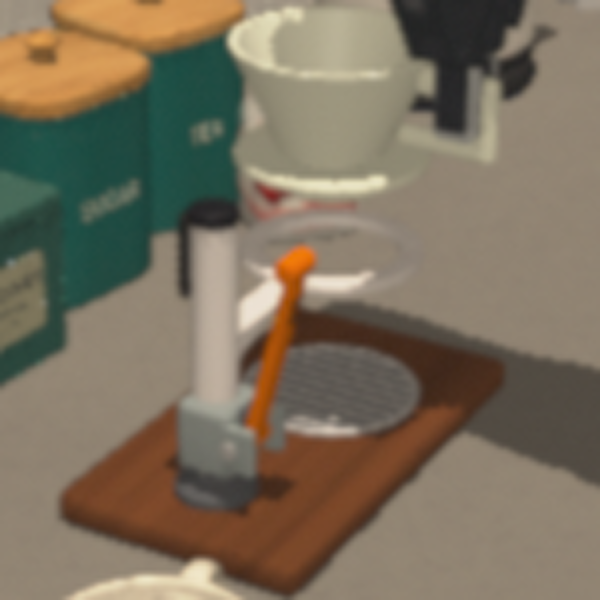

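View pics/wrist4.png

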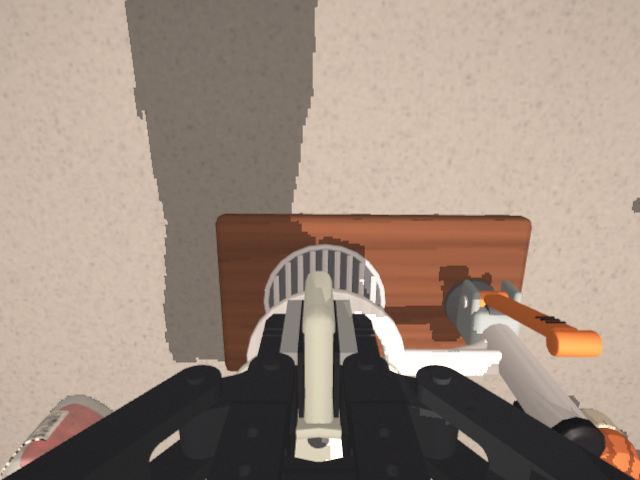

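Run:
```python
from m import *
from scipy.optimize import least_squares
from h import *
im=cv2.imread("pics/top4.png")
z=75+345.6-214.65
# rim points (crop) 
pts=[(303,235),(318,200),(345,158),(385,126),(420,113),(450,109),(490,114),(530,130),(565,158),(590,195),(603,230)]
W=np.array([back(K,T,c(x,y,5,240,190),z)[:2] for x,y in pts])
f=lambda p: np.hypot(W[:,0]-p[0],W[:,1]-p[1])-p[2]
r=least_squares(f,[510,40,51]);print(r.x,np.abs(r.fun).max(), z)
r=least_squares(lambda p:f([*p,51]),[510,40]);print(r.x,np.abs(r.fun).max())
print("hole", back(K,T,c(456,262,5,240,190),z-61+0))
d=np.load("w4.npz")
print("ring/ handle in wrist: foot corners", [back(d["K"],d["T"],p,18) for p in ((218,214),(530,217))])
b=lambda p,z: back(d["K"],d["T"],p,z)
print([b((247,350),100),b((403,350),100)])
print(proj(d["K"],d["T"],[[509.7+46*np.cos(a),38.2+46*np.sin(a),100] for a in np.arange(0,6.28,.52)]).round(0).tolist())
```

```text
[511.91219947  35.72748792  50.54463204] 0.7076128675304147 205.95000000000002
[511.33846177  35.72155196] 0.922082539437092
hole [514.70913449  35.37499528 144.95      ]
ring/ handle in wrist: foot corners [array([440.26442964, -31.05949127,  18.        ]), array([445.36373867, 190.48614932,  18.        ])]
[array([499.73423485,  -1.11813478, 100.        ]), array([500.82118069,  87.77325473, 100.        ])]
[[317.0, 430.0], [355.0, 421.0], [384.0, 398.0], [396.0, 364.0], [387.0, 329.0], [358.0, 302.0], [317.0, 291.0], [275.0, 301.0], [246.0, 328.0], [236.0, 363.0], [248.0, 397.0], [277.0, 421.0], [314.0, 430.0]]
```

The top-camera circle fit puts the dripper's centre at (511.4, 35.7) against the ring's (509.8, 38.3), so the correction is about (−1.5, +3). Lower partway, then look.

Call:
apply_moves([
  [[-1.5,3,0],0,0],
  [[-1.5,3,-12],0,0],
  [[-1.5,3,-22],0,0],
  [[-1.5,3,-30],0,0],
  [[-1.5,3,-30],0,0],
])

```text
clock: 4.67
eef_pos: [441.9, 40.1, 314.0]
orientation: [-0.002, 0.009, 1.0, -0.001]
contact_force: [0.2, -0.9, -2.4]
opening: 0.103
```

Run:
```python
from h import *
st=ctrl.sense()
for n in("scene","top"):
  s=eyes.snapshot(n); cv2.imwrite(f"pics/{n}5.png",s["color"])
im=cv2.imread("pics/top5.png");cv2.imwrite("pics/t5.png",cv2.resize(im[190:290,240:400],None,fx=5,fy=5,interpolation=cv2.INTER_CUBIC))
im=cv2.imread("pics/scene5.png");cv2.imwrite("pics/s5.png",cv2.resize(im[190:310,270:390],None,fx=5,fy=5,interpolation=cv2.INTER_CUBIC))
print(st["eef_pos"],st["orientation"],st["contact_force"],st["opening"])
```

```text
[441.85044331  40.12625437 314.04907182] [-0.0020389   0.0092528   0.99995441 -0.00118496] [ 0.20580687 -0.94351205 -2.36127297] 0.10328867725087709
```

View pics/t5.png

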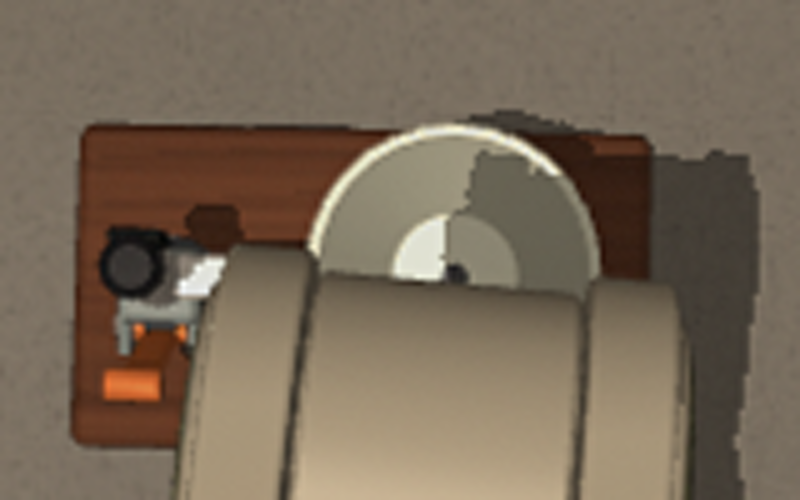

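View pics/s5.png

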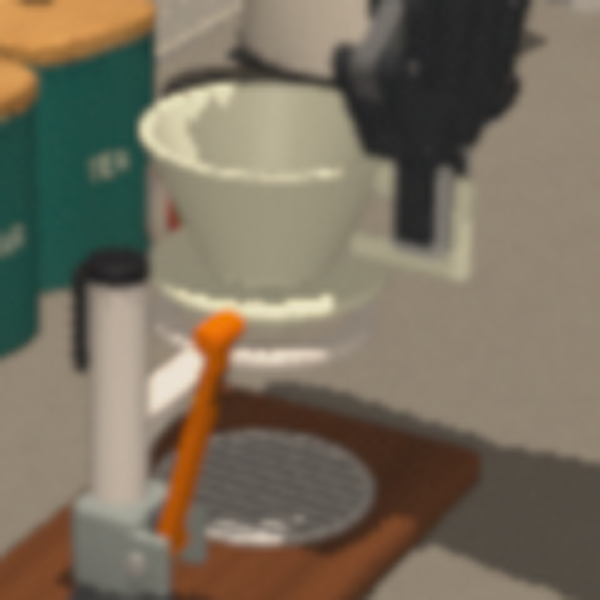

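Run:
```python
from m import *
from scipy.optimize import least_squares
z=75+314.05-214.65
pts=[(309,240),(322,212),(350,170),(385,142),(420,128),(452,123),(490,128),(530,145),(565,174),(587,210),(598,245)]
W=np.array([back(K,T,c(x,y,5,240,190),z)[:2] for x,y in pts])
f=lambda p: np.hypot(W[:,0]-p[0],W[:,1]-p[1])-p[2]
r=least_squares(f,[510,40,51]);print(r.x,np.abs(r.fun).max(), z)
r=least_squares(lambda p:f([*p,51]),[510,40]);print(r.x)
print(ctrl.sense()["eef_pos"])
```

```text
[510.55018839  35.85842277  50.31003136] 0.8122125367599793 174.4
[509.67481283  35.86962473]
[442.45819046  40.33238689 315.50540115]
```

Call:
apply_moves([
  [[-0.5,3,0],0,0],
  [[-0.5,3,0],0,0],
  [[-0.5,3,-4],0,0],
  [[-0.5,3,-8],0,0],
  [[-0.5,3,-8],0,0],
])

```text
clock: 5.18
eef_pos: [441.7, 43.4, 306.8]
orientation: [-0.001, 0.009, 1.0, -0.001]
contact_force: [-0.1, -0.2, -2.4]
opening: 0.1
```

Run:
```python
from h import *
st=ctrl.sense()
for n in("scene","top"):
  s=eyes.snapshot(n); cv2.imwrite(f"pics/{n}6.png",s["color"])
im=cv2.imread("pics/top6.png");cv2.imwrite("pics/t6.png",cv2.resize(im[190:290,240:400],None,fx=5,fy=5,interpolation=cv2.INTER_CUBIC))
im=cv2.imread("pics/scene6.png");cv2.imwrite("pics/s6.png",cv2.resize(im[190:310,270:390],None,fx=5,fy=5,interpolation=cv2.INTER_CUBIC))
print(st["eef_pos"],st["orientation"],st["contact_force"],st["opening"])
```

```text
[441.65811477  43.40896908 306.7914363 ] [-0.0013946   0.00893371  0.99995838 -0.00121907] [-0.10699051 -0.165088   -2.40210712] 0.10037986854439968
```

View pics/t6.png

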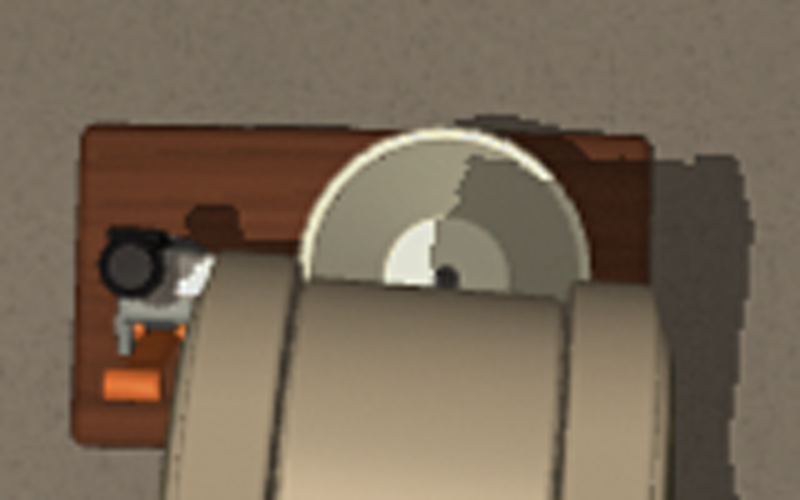

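View pics/s6.png

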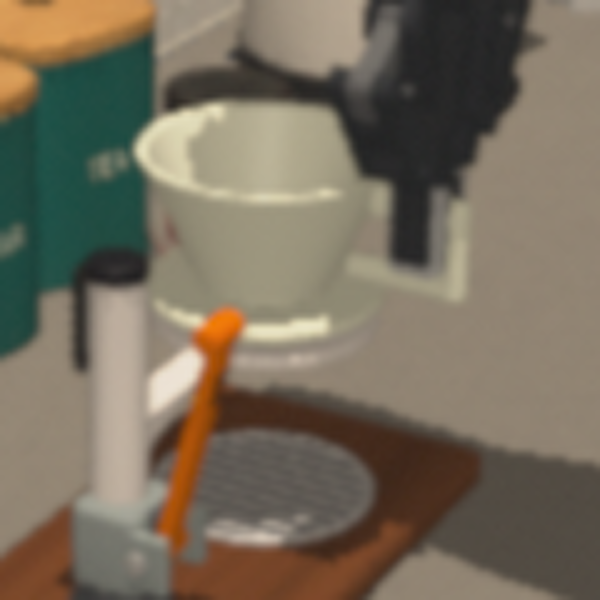

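Call:
apply_moves([
  [[0,0,-2],0,0],
  [[0,0,-4],0,0],
  [[0,0,-5],0,0],
  [[0,0,-6],0,0],
])

```text
clock: 5.62
eef_pos: [441.7, 43.4, 301.0]
orientation: [-0.001, 0.009, 1.0, -0.001]
contact_force: [-0.7, 0.4, -2.3]
opening: 0.103
```

Call:
apply_moves([
  [[0,0,-1],0,0],
  [[0,0,-2],0,0],
  [[0,0,-2],0,0],
])

```text
clock: 5.87
eef_pos: [441.6, 43.4, 300.3]
orientation: [-0.001, 0.009, 1.0, -0.001]
contact_force: [-4.2, 0.1, 9.4]
opening: 0.105
```

Contact force rose to +9 N at TCP z 300.3; seated is expected at 300.6. Releasing.

Call:
apply_moves([
  [[0,0,1],0,0.1],
  [[0,0,1],0,0.25],
  [[0,0,1],0,0.45],
  [[0,0,1],0,0.5],
  [[0,0,1],0,0.5],
])

```text
clock: 6.28
eef_pos: [441.7, 43.3, 301.3]
orientation: [-0.001, 0.009, 1.0, -0.001]
contact_force: [-0.1, 0.2, -0.2]
opening: 0.5
```

Call:
apply_moves([
  [[0,0,15],0,0.5],
  [[0,0,40],0,0.5],
  [[0,0,75],0,0.5],
  [[0,0,110],0,0.6],
  [[0,0,130],0,0.8],
])

```text
clock: 6.7
eef_pos: [442.1, 43.3, 434.7]
orientation: [0.001, 0.009, 1.0, -0.002]
contact_force: [1.5, 0.1, -0.4]
opening: 0.725
```

Run:
```python
from h import *
st=ctrl.sense()
for n in("scene","top"):
  s=eyes.snapshot(n); cv2.imwrite(f"pics/{n}7.png",s["color"])
im=cv2.imread("pics/top7.png");cv2.imwrite("pics/t7.png",cv2.resize(im[190:290,240:400],None,fx=5,fy=5,interpolation=cv2.INTER_CUBIC))
im=cv2.imread("pics/scene7.png");cv2.imwrite("pics/s7.png",cv2.resize(im[190:310,270:390],None,fx=5,fy=5,interpolation=cv2.INTER_CUBIC))
print(st["eef_pos"],st["orientation"],st["contact_force"],st["opening"],st["joint_positions"])
```

```text
[442.06254807  43.34987184 434.66489698] [ 9.66695479e-04  8.91949467e-03  9.99958552e-01 -1.54971475e-03] [ 1.49730914  0.08448208 -0.38749363] 0.7246891230753978 [-0.0824882   0.05031835 -0.20367653  1.31464546 -0.00294894 -0.06465212]
```

View pics/t7.png

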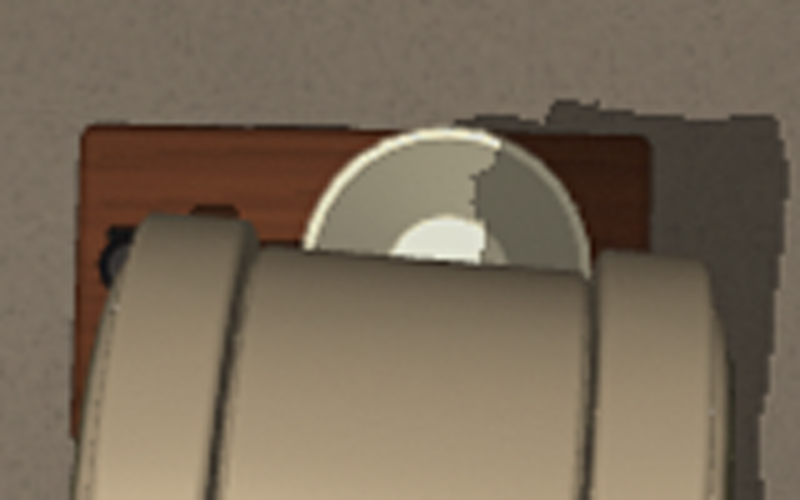

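View pics/s7.png

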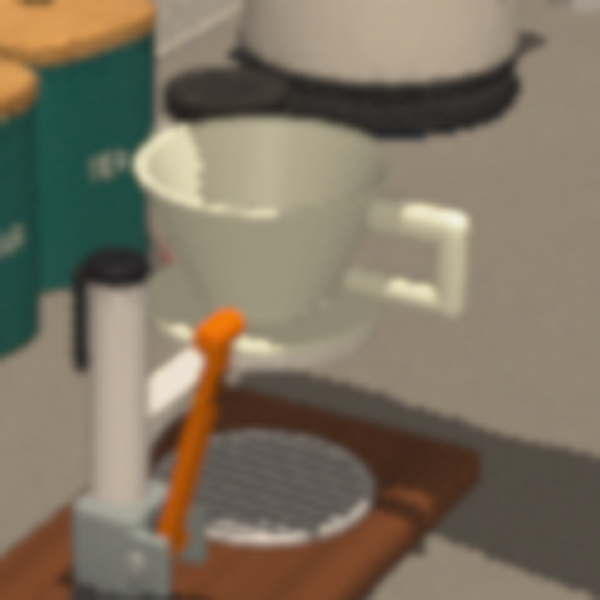

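The dripper sits flat: flange on the ring, handle toward −x, rim level in both views. Turning and moving above the sleeve.

Call:
apply_moves([
  [[6,20,0],-0.125,1],
  [[12,40,0],-0.25,1],
  [[18,60,-10],-0.375,1],
  [[24,70,-20],-0.5,1],
  [[30,80,-25],-0.625,1],
])

```text
clock: 7.22
eef_pos: [472.6, 124.2, 407.9]
orientation: [0.001, 0.318, 0.948, -0.003]
contact_force: [-0.9, -0.5, 0.2]
opening: 0.998
```

Call:
apply_moves([
  [[6,10,0],-0.125,1],
  [[12,20,0],-0.25,1],
  [[18,25,-10],-0.375,1],
  [[21,28,-20],-0.5,1],
  [[21,28,-20],-0.625,1],
])

```text
clock: 7.63
eef_pos: [493.4, 152.8, 384.4]
orientation: [-0.002, 0.594, 0.804, -0.005]
contact_force: [-0.1, 0.1, 0.0]
opening: 0.996
```

Call:
apply_moves([
  [[0,0,0],-0.125,1],
  [[0,0,0],-0.25,1],
  [[0,0,0],-0.32,1],
  [[0,0,0],-0.32,1],
])

```text
clock: 7.97
eef_pos: [493.2, 152.8, 383.0]
orientation: [-0.003, 0.715, 0.699, -0.005]
contact_force: [-0.3, -0.4, -0.5]
opening: 1.0
```

Run:
```python
from h import *
st=ctrl.sense(); s=eyes.snapshot("wrist"); np.savez("w8.npz",K=s["intrinsics"],T=pose(s,st),im=s["color"]); cv2.imwrite("pics/w8.png",s["color"])
q=st["orientation"];print(st["eef_pos"],q,2*np.arctan2(q[2],q[1]),st["joint_positions"])
```

```text
[493.16978535 152.78523572 382.97696537] [-0.0030926   0.71549338  0.69859355 -0.00516863] 1.5468953581902571 [ 1.45114808e-01  2.13525606e-01 -1.40140671e-01  1.22912871e+00
 -1.07230511e-03  1.73981854e+00]
```

View pics/w8.png

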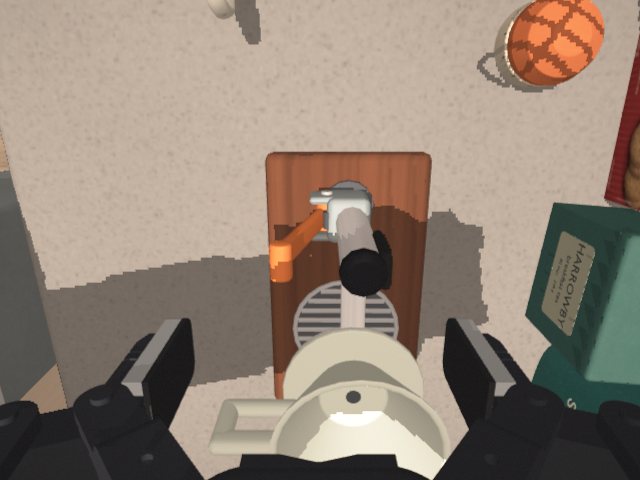

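Wrist view: sleeve cap at (363,271), lever tip from (270,248) to (292,280), dripper seated. Locating them.

Run:
```python
from h import *
d=np.load("w8.npz");K,T=d["K"],d["T"]
b=lambda u,v,z: back(K,T,(u,v),z).round(1)
print("cap",b(363.5,271,162),"capL/R",b(340,271,162),b(387,271,162))
print("tip outer L", b(270,262,144), b(270.5,262,150),"tip top/bot edge",b(280,247,150),b(280,281,150))
print("pad R",b(391,250,160))
f=[b(266,154,18),b(431,153,18)];print("foot",f)
print("tool center at z144", proj(K,T,[[493.17,152.79,144],[493.17,152.79,162]]))
```

```text
cap [512.4 152.8 162. ] capL/R [501.2 153.  162. ] [523.5 152.6 162. ]
tip outer L [465.6 151.3 144. ] [466.7 153.6 150. ] tip top/bot edge [471.9 161.5 150. ] [471.  143.2 150. ]
pad R [525.4 162.4 160. ]
foot [array([449.9, 191.8,  18. ]), array([575.9, 189.8,  18. ])]
tool center at z144 [[323.16182316 258.42915733]
 [323.09805786 271.71091057]]
```

Call:
apply_moves([
  [[2.5,0,-20],0.005,1],
  [[2.5,0,-45],0.005,1],
  [[2.5,0,-70],0.005,1],
  [[2.5,0,-88],0.005,1],
  [[2.5,0,-88],0.005,1],
], squeeze=40)

```text
clock: 8.43
eef_pos: [493.8, 152.4, 291.0]
orientation: [-0.005, 0.712, 0.702, -0.008]
contact_force: [-0.2, -0.2, -0.6]
opening: 1.002
```

```bash
cat > look.py <<'E'
import sys
from h import *
n=sys.argv[1]
st=ctrl.sense(); s=eyes.snapshot("wrist"); np.savez(f"w{n}.npz",K=s["intrinsics"],T=pose(s,st),im=s["color"]); cv2.imwrite(f"pics/w{n}.png",s["color"])
s=eyes.snapshot("scene"); cv2.imwrite(f"pics/scene{n}.png",s["color"])
im=s["color"];cv2.imwrite(f"pics/s{n}.png",cv2.resize(im[200:330,250:380],None,fx=4.6,fy=4.6,interpolation=cv2.INTER_CUBIC))
q=st["orientation"];print(st["clock"],st["eef_pos"].round(1),round(2*np.arctan2(q[2],q[1]),3),st["contact_force"].round(1),st["opening"])
E
python3 look.py 9
```

```text
8.4333 [493.8 152.4 291. ] 1.557 [-0.2 -0.2 -0.6] 1.0020065343519626
```

View pics/w9.png

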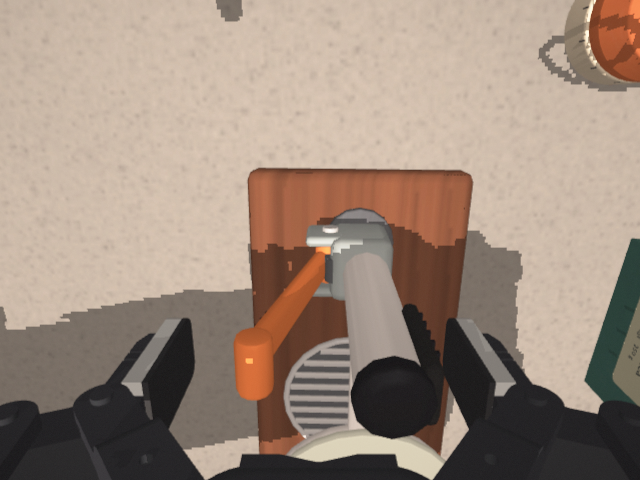

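View pics/s9.png

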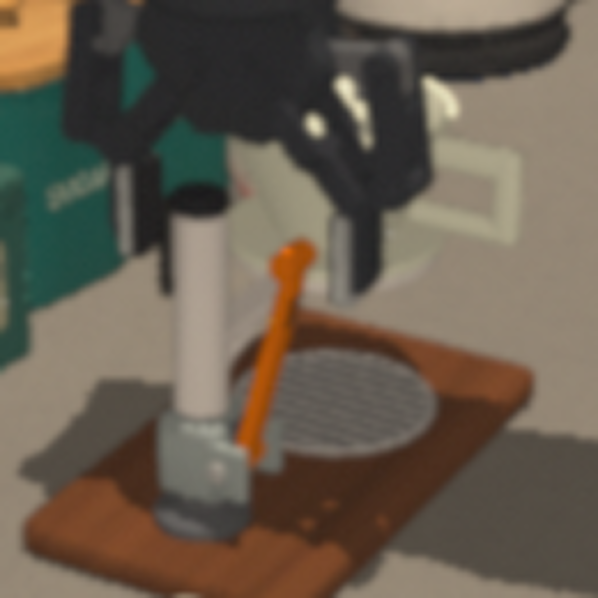

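Run:
```python
from h import *
d=np.load("w9.npz");K,T=d["K"],d["T"]
b=lambda u,v,z: back(K,T,(u,v),z).round(1)
print("cap",b(351,396,162),b(436,396,162),"mid",b(393.5,396,162))
print("tip L", b(235,366,147),b(272,366,147), "tip y",b(253,329,150),b(253,398,150))
print("pad",b(440,395,160), b(415,320,120))
print(proj(K,T,[[493.8-42.5,152.4,144],[493.8+42.5,152.4,144],[493.8-42.5,152.4,130],[493.8+42.5,152.4,130]]))
print(ctrl.sense()["eef_pos"])
```

```text
cap [500.7 153.5 162. ] [523.6 153.6 162. ] mid [512.2 153.6 162. ]
tip L [465.9 152.7 147. ] [477.3 152.7 147. ] tip y [472.8 167.3 150. ] [471.3 143.4 150. ]
pad [525.3 152.4 160. ] [526.  153.7 120. ]
[[190.95478237 361.29216383]
 [462.93429284 361.36470374]
 [203.09449715 337.86824807]
 [450.67730098 337.62842684]]
[495.34466693 152.67556773 294.7125358 ]
```

Call:
apply_moves([
  [[1,1,0],0,0.85],
  [[2,1,0],0,0.72],
  [[2,1,0],0,0.68],
  [[2,1,0],0,0.68],
  [[2,1,0],0,0.68],
])

```text
clock: 8.95
eef_pos: [498.3, 153.8, 296.7]
orientation: [-0.002, 0.712, 0.702, -0.004]
contact_force: [-0.2, -0.1, 7.2]
opening: 0.684
```

```bash
python3 look.py 10
```

```text
8.95 [498.3 153.8 296.7] 1.557 [-0.2 -0.1  7.2] 0.6843029212411135
```

View pics/w10.png

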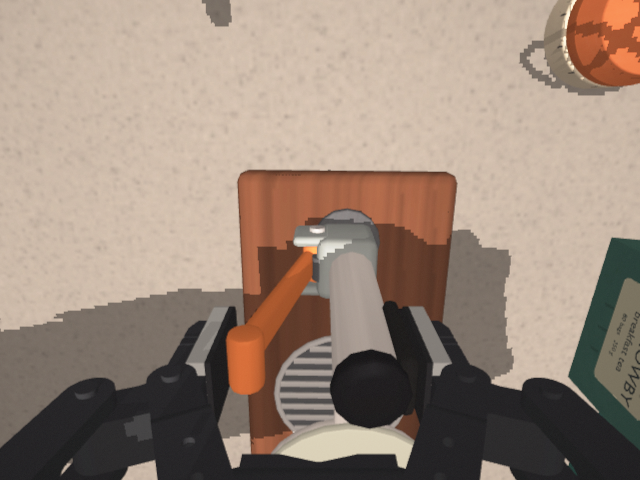

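View pics/s10.png

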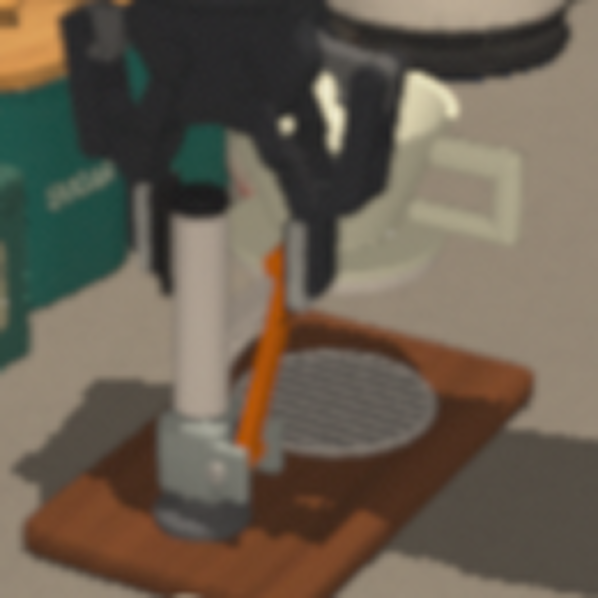

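Call:
apply_moves([
  [[0.5,0,1],0,0.665],
  [[1,0,1],0,0.65],
  [[1,0,1],0,0.65],
  [[1,0,1],0,0.65],
])

```text
clock: 9.38
eef_pos: [499.5, 153.8, 298.0]
orientation: [-0.002, 0.712, 0.702, -0.004]
contact_force: [0.4, -0.4, 0.8]
opening: 0.653
```

Pinched at 55.5 mm with balanced forces. Lift slowly.

Call:
apply_moves([
  [[0,0,3],0,0.65],
  [[0,0,8],0,0.65],
  [[0,0,14],0,0.65],
  [[0,0,20],0,0.65],
  [[0,0,25],0,0.65],
])

```text
clock: 9.8
eef_pos: [499.5, 153.8, 323.4]
orientation: [-0.002, 0.712, 0.702, -0.004]
contact_force: [4.4, 0.9, -7.7]
opening: 0.649
```

```bash
python3 look.py 11
```

```text
9.8 [499.5 153.8 323.4] 1.557 [ 4.4  0.9 -7.7] 0.6488689009020479
```

View pics/w11.png

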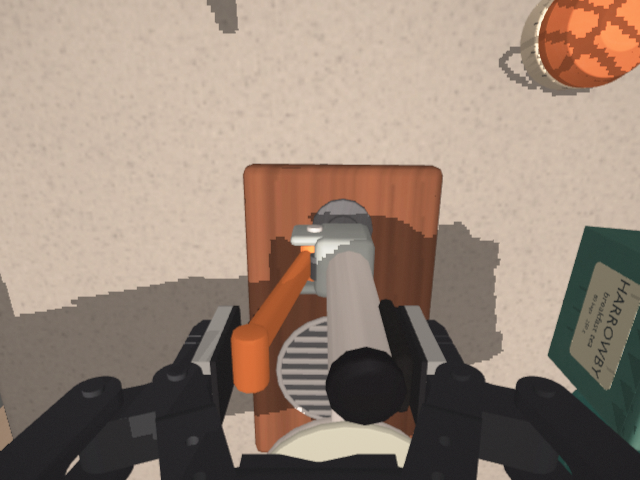

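View pics/s11.png

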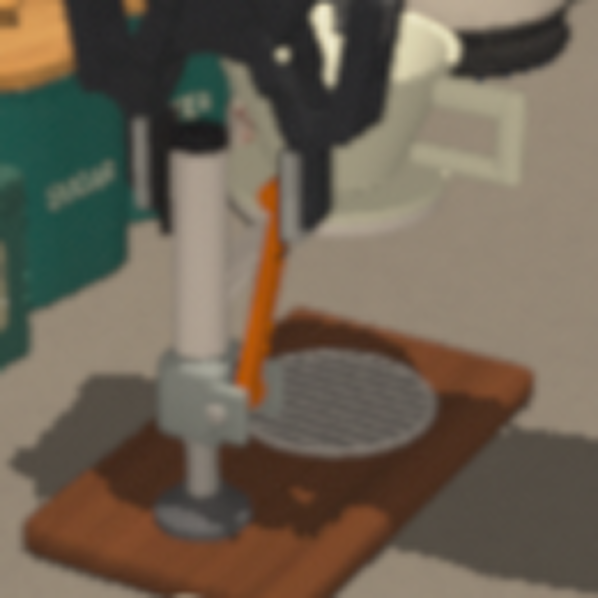

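The arm rises with the gripper. The bare rod shows below the sleeve and the red band is not out yet. Raise 15 mm more.

Call:
apply_moves([
  [[0,0,4],0,0.65],
  [[0,0,8],0,0.65],
  [[0,0,12],0,0.65],
  [[0,0,15],0,0.65],
  [[0,0,15],0,0.65],
])

```text
clock: 10.32
eef_pos: [499.3, 153.8, 339.9]
orientation: [-0.002, 0.712, 0.702, -0.004]
contact_force: [1.2, -0.1, -4.3]
opening: 0.648
```

```bash
python3 look.py 12
```

```text
10.3167 [499.3 153.8 339.9] 1.557 [ 1.2 -0.1 -4.3] 0.6475753028699626
```

View pics/s12.png

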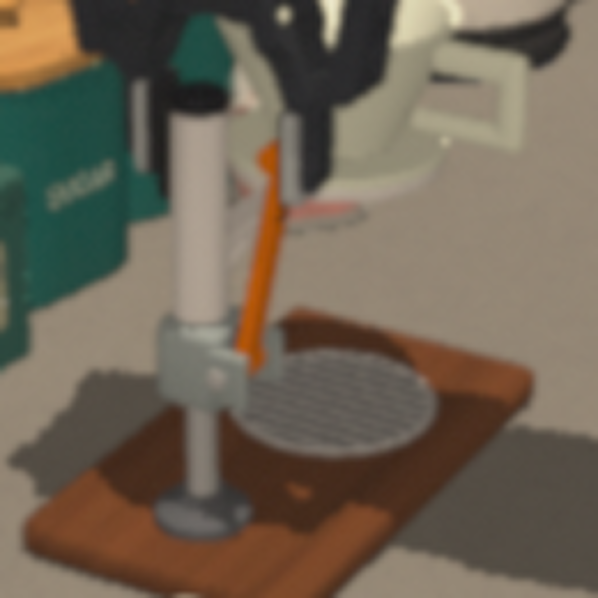

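Call:
apply_moves([
  [[0,0,4],0,0.65],
  [[0,0,8],0,0.65],
  [[0,0,12],0,0.65],
  [[0,0,15],0,0.65],
  [[0,0,15],0,0.65],
])

```text
clock: 10.83
eef_pos: [499.3, 153.8, 355.3]
orientation: [-0.002, 0.712, 0.702, -0.004]
contact_force: [1.2, -0.9, -4.2]
opening: 0.653
```

```bash
python3 look.py 13
```

```text
10.8333 [499.3 153.8 355.3] 1.557 [ 1.2 -0.9 -4.2] 0.6531644869020471
```

View pics/s13.png

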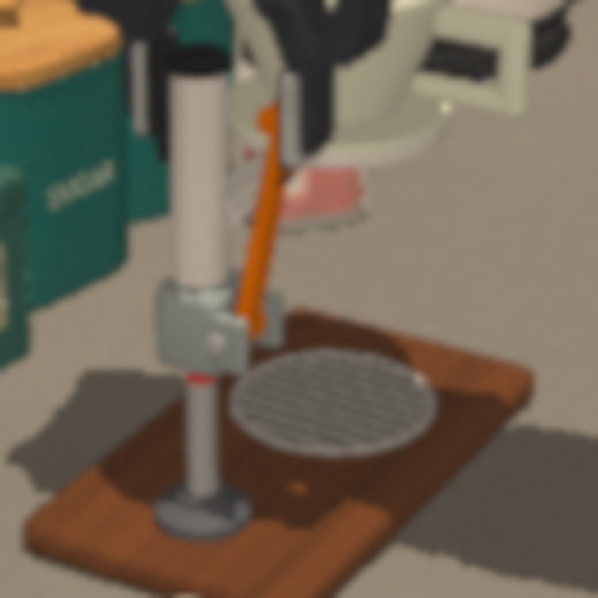

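View pics/w13.png

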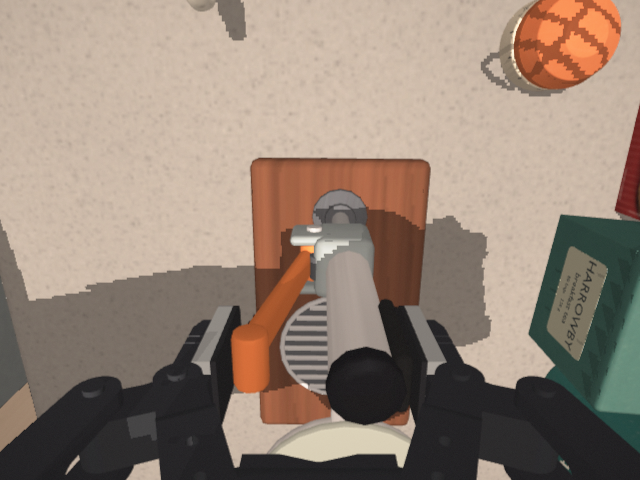

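Red band's lower part is emerging at about (201,379) in the crop. Raise 13 more to bare its top edge.

Call:
apply_moves([
  [[0,0,4],0,0.65],
  [[0,0,8],0,0.65],
  [[0,0,13],0,0.65],
  [[0,0,15],0,0.65],
  [[0,0,15],0,0.65],
])

```text
clock: 11.35
eef_pos: [499.3, 153.8, 370.7]
orientation: [-0.002, 0.712, 0.702, -0.003]
contact_force: [1.7, 0.1, -4.2]
opening: 0.652
```

```bash
python3 look.py 14
```

```text
11.35 [499.3 153.8 370.7] 1.557 [ 1.7  0.1 -4.2] 0.6522980761473296
```

View pics/s14.png

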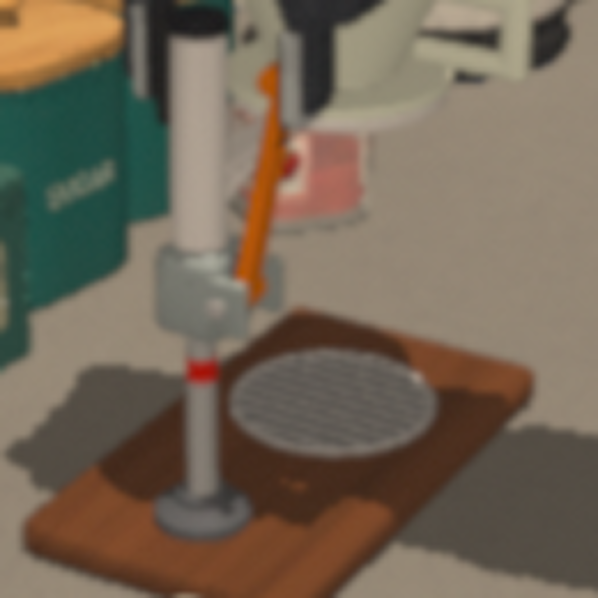

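Run:
```python
import cv2
for n in (14,):
    im=cv2.imread(f"pics/scene{n}.png"); print(im[268:318,288:299].tolist()[0][:2])
    for v in range(266,314): print(v,[tuple(int(a) for a in im[v,u]) for u in (291,293,295)])
```

```text
[[105, 113, 112], [104, 114, 113]]
266 [(107, 116, 117), (109, 118, 118), (121, 131, 138)]
267 [(106, 114, 115), (108, 117, 118), (116, 125, 132)]
268 [(105, 114, 114), (107, 116, 116), (111, 120, 125)]
269 [(104, 113, 113), (106, 114, 114), (105, 114, 116)]
270 [(103, 112, 112), (105, 113, 113), (101, 110, 110)]
271 [(101, 109, 110), (104, 112, 112), (99, 107, 108)]
272 [(98, 107, 109), (101, 109, 109), (97, 106, 106)]
273 [(102, 112, 117), (99, 107, 109), (96, 104, 105)]
274 [(106, 116, 123), (107, 116, 121), (98, 107, 111)]
275 [(106, 116, 124), (112, 121, 129), (103, 112, 119)]
276 [(104, 114, 124), (113, 123, 131), (103, 112, 122)]
277 [(95, 104, 131), (107, 116, 136), (95, 104, 129)]
278 [(71, 80, 145), (77, 86, 150), (67, 73, 144)]
279 [(48, 56, 152), (41, 49, 161), (32, 38, 154)]
280 [(38, 49, 153), (14, 24, 164), (13, 23, 156)]
281 [(33, 41, 150), (11, 23, 164), (18, 26, 156)]
282 [(52, 59, 142), (42, 50, 160), (45, 52, 150)]
283 [(83, 90, 129), (83, 90, 148), (80, 88, 135)]
284 [(97, 105, 119), (106, 114, 137), (99, 107, 125)]
285 [(98, 107, 115), (113, 123, 132), (103, 112
[... 817 characters left out ...]
105, 114, 122)]
301 [(93, 101, 112), (115, 124, 132), (105, 115, 121)]
302 [(92, 101, 111), (115, 124, 133), (107, 116, 122)]
303 [(93, 102, 111), (114, 123, 132), (107, 116, 123)]
304 [(94, 101, 110), (115, 124, 132), (106, 115, 122)]
305 [(96, 102, 109), (114, 123, 131), (106, 116, 122)]
306 [(96, 102, 109), (112, 121, 129), (103, 111, 118)]
307 [(96, 101, 106), (101, 109, 116), (89, 95, 100)]
308 [(91, 95, 99), (87, 92, 96), (72, 75, 79)]
309 [(83, 86, 88), (81, 84, 88), (70, 72, 76)]
310 [(83, 86, 89), (81, 84, 88), (81, 82, 87)]
311 [(94, 97, 101), (93, 97, 101), (96, 98, 103)]
312 [(99, 102, 107), (102, 104, 109), (103, 106, 111)]
313 [(101, 104, 109), (103, 106, 111), (105, 108, 112)]
```

Run:
```python
import cv2
im=cv2.imread("pics/scene0.png")
cv2.imwrite("pics/z0.png",cv2.resize(im[232:332,252:372],None,fx=6.6,fy=6,interpolation=cv2.INTER_CUBIC) if 0 else cv2.resize(im[235:335,250:370],None,fx=6,fy=6,interpolation=cv2.INTER_CUBIC))
im=cv2.imread("pics/scene10.png")
cv2.imwrite("pics/z10.png",cv2.resize(im[235:335,250:370],None,fx=6,fy=6,interpolation=cv2.INTER_CUBIC))
```

```text
(no output)
```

View pics/z0.png

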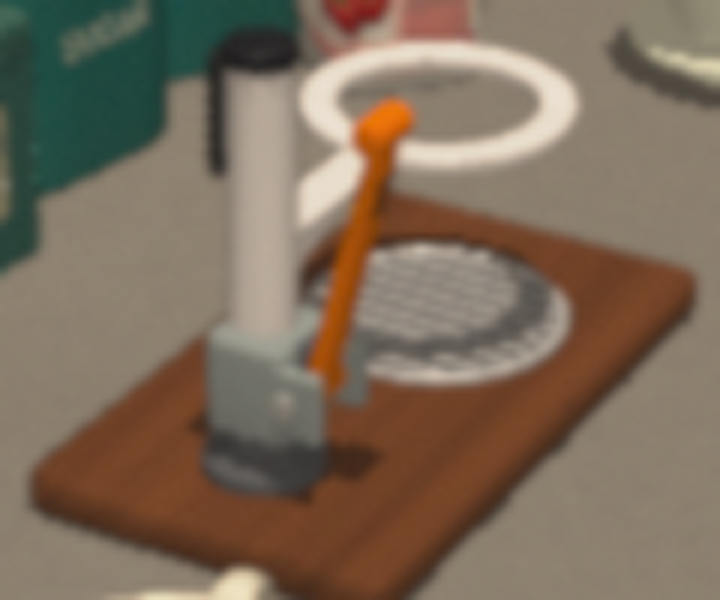

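Run:
```python
from h import *
s=eyes.snapshot("scene");K,T=s["intrinsics"],s["pose"];np.savez("sc.npz",K=K,T=T)
g=cv2.imread("pics/scene0.png").astype(float).mean(2)
print("cap",[ (v,g[v,291:295].mean().round(0)) for v in range(233,250)])
print("caprow", [(u,g[241:243,u].mean().round()) for u in range(282,304)])
print("ring far", [ (v,g[v,322:326].mean().round(0)) for v in range(236,250)])
P=lambda *p: proj(K,T,[p])[0].round(2)
for nm,(x,y) in {"top":(511.5,148.2),"wr":(512.3,153)}.items():
    dv=np.array([x,y])-T[:2,3]; dv/=np.linalg.norm(dv)
    print(nm,"cap c",P(x,y,162),"far",P(x+12*dv[0],y+12*dv[1],162),"rodfront z32",P(x-6*dv[0],y-6*dv[1],32),"z85",P(x-6*dv[0],y-6*dv[1],85),"z95",P(x-6*dv[0],y-6*dv[1],95))
    rc=(x-1.98,y-109.98); pts=proj(K,T,[[rc[0]+46*np.cos(a),rc[1]+46*np.sin(a),100] for a in np.arange(0,6.28,.01)])
    print(" ring far row",pts[:,1].min(),"L/R",pts[:,0].min(),pts[:,0].max(), "foot corners",[P(*(np.array([x,y])+[-1.35,-75]+np.array([sx*65,sy*115])),18) for sx,sy in((1,1),(-1,1),(-1,-1),(1,-1))])
for n in (13,14):
    im=cv2.imread(f"pics/scene{n}.png").astype(float); red=im[:,:,2]-im[:,:,:2].mean(2)
    r=red[272:292,291:296].mean(1)-13; print(n,r.round(0),"sum/peak",r.clip(4).sum()/r.max(),"centroid",(r.clip(0)*np.arange(272,292)).sum()/r.clip(0).sum())
```

```text
cap [(233, np.float64(56.0)), (234, np.float64(56.0)), (235, np.float64(56.0)), (236, np.float64(56.0)), (237, np.float64(55.0)), (238, np.float64(54.0)), (239, np.float64(48.0)), (240, np.float64(42.0)), (241, np.float64(40.0)), (242, np.float64(40.0)), (243, np.float64(45.0)), (244, np.float64(45.0)), (245, np.float64(39.0)), (246, np.float64(51.0)), (247, np.float64(94.0)), (248, np.float64(135.0)), (249, np.float64(154.0))]
caprow [(282, np.float64(59.0)), (283, np.float64(59.0)), (284, np.float64(57.0)), (285, np.float64(54.0)), (286, np.float64(48.0)), (287, np.float64(43.0)), (288, np.float64(40.0)), (289, np.float64(38.0)), (290, np.float64(39.0)), (291, np.float64(40.0)), (292, np.float64(40.0)), (293, np.float64(40.0)), (294, np.float64(41.0)), (295, np.float64(40.0)), (296, np.float64(40.0)), (297, np.float64(40.0)), (298, np.float64(44.0)), (299, np.float64(60.0)), (300, np.float64(83.0)), (301, np.float64(95.0)), (302, np.float64(97.0)), (303, np.float64(101.0))]
ring far [(236, np.float64(116.0)), (237, np.float64(116.0)), (238, np.float64(115.0)), (239, np.float64(114.
[... 471 characters left out ...]
ay([254.76, 312.92]), array([315.99, 332.3 ]), array([367.3 , 278.36]), array([313.48, 264.82])]
wr cap c [292.64 242.75] far [292.62 239.99] rodfront z32 [293.25 308.2 ] z85 [293.02 282.99] z95 [292.97 278.1 ]
 ring far row 242.24831686894495 L/R 298.88758727719335 345.45175880004246 foot corners [array([252.93, 314.01]), array([314.29, 333.53]), array([366.06, 279.21]), array([312.14, 265.59])]
13 [-8. -7. -6. -6. -8. -8. -8. -8.  2. 41. 69. 39. 10.  1. -0. -1. -1. -1.
 -1. -0.] sum/peak 3.2164502164502164 centroid 282.0932098765432
14 [ -8.  -6.  -3.  -1.   1.  15.  58. 101. 123. 123.  91.  41.  10.   1.
  -0.  -0.  -1.  -1.  -1.  -1.] sum/peak 4.956840390879479 centroid 280.3718655521963
```

```bash
cat > meas.py <<'E'
from h import *
import sys
d=np.load("sc.npz");K,T=d["K"],d["T"]
x,y=511.5,148.2
dv=np.array([x,y])-T[:2,3]; dv/=np.linalg.norm(dv)
def row(z,off): return proj(K,T,[[x+off*dv[0],y+off*dv[1],z]])[0,1]
ref=cv2.imread("pics/scene10.png").astype(np.float32)
def lift(n, box=(284,290,304,312), z0=47, off=-14):
    # block template (u0,v0,u1,v1) in rest image
    cur=cv2.imread(f"pics/scene{n}.png").astype(np.float32)
    u0,v0,u1,v1=box; k=8
    t=cv2.resize(ref[v0:v1,u0:u1],None,fx=k,fy=k,interpolation=cv2.INTER_CUBIC)
    a,b=v0-50,v1+5
    w=cv2.resize(cur[a:b,u0-5:u1+5],None,fx=k,fy=k,interpolation=cv2.INTER_CUBIC)
    r=cv2.matchTemplate(w,t,cv2.TM_CCOEFF_NORMED); _,m,_,(px,py)=cv2.minMaxLoc(r)
    dr=(py/k+a)-v0
    f=np.linspace(-2,85,2000); return np.interp(dr,[row(z0+h,off)-row(z0,off) for h in f[::-1]],f[::-1]),dr,px/k-5,m
if __name__=="__main__":
  for n in sys.argv[1:]:
    print(n,"block",[round(float(a),2) for a in lift(n)],"screw/lower",[round(float(a),2) for a in lift(n,(286,288,304,306),50)],"sleeve junc",[round(float(a),2) for a in lift(n,(284,280,303,300),60)])
    im=cv2.imread(f"pics/scene{n}.png").astype(float); red=im[:,:,2]-im[:,:,:2].mean(2)
    for u in range(290,298):
        r=(red[272:292,u]-13).clip(0); 
        if r.max()>40: print("  ",u,round((r*np.arange(272,292)).sum()/r.sum(),2),round(r.sum()/r.max(),2),round(r.max()))
E
python3 meas.py 0 11 12 13 14
python3 - <<'E'
import cv2
im=cv2.imread("pics/scene14.png").astype(float).mean(2); print(im[290:302,286:302].mean(0).round())
E
```

```text
0 block [-0.53, 0.25, 0.12, 0.89] screw/lower [-0.53, 0.25, 0.62, 0.75] sleeve junc [-0.0, 0.0, 0.12, 0.79]
11 block [27.2, -13.0, 0.0, 0.9] screw/lower [26.87, -12.88, -0.12, 0.98] sleeve junc [26.64, -12.88, 0.0, 0.79]
12 block [42.6, -20.5, 0.0, 0.87] screw/lower [42.49, -20.5, -0.12, 0.97] sleeve junc [42.12, -20.5, -0.12, 0.79]
13 block [58.29, -28.25, 0.12, 0.8] screw/lower [58.14, -28.25, -0.12, 0.96] sleeve junc [57.63, -28.25, -0.12, 0.79]
   291 281.94 2.43 62
   292 281.98 2.43 77
   293 282.11 2.4 80
   294 282.22 2.31 71
   295 282.24 2.17 56
14 block [75.99, -37.12, 0.12, 0.65] screw/lower [73.57, -36.0, -0.12, 0.96] sleeve junc [72.68, -35.88, 0.25, 0.76]
   290 280.58 5.75 51
   291 280.25 4.72 100
   292 280.4 4.51 128
   293 280.49 4.48 134
   294 280.45 4.52 133
   295 280.29 4.54 125
   296 280.17 4.82 104
   297 281.18 5.95 63
[ 47.  47.  48.  56.  79. 104. 119. 123. 121. 113.  96.  72.  54.  50.
  52.  56.]
```

Measured in the scene view, with the cap, collar and ring references agreeing to 0.1 px:
- band top z is about 93.0
- lift is about 73.4 by block tracking, 72.7–73.6 by TCP

The target lift is about 61, so lower about 12.

Call:
apply_moves([
  [[0,0,-3],0,0.65],
  [[0,0,-6],0,0.65],
  [[0,0,-9],0,0.65],
  [[0,0,-11],0,0.65],
  [[0,0,-12],0,0.65],
])

```text
clock: 11.92
eef_pos: [499.3, 153.8, 357.5]
orientation: [-0.002, 0.712, 0.702, -0.004]
contact_force: [2.0, 0.2, -3.2]
opening: 0.65
```

Call:
apply_moves([
  [[0.6,0,0],0,0.635],
  [[1.2,0,0.3],0,0.62],
  [[1.2,0,0.3],0,0.62],
  [[1.2,0,0.3],0,0.62],
])

```text
clock: 12.25
eef_pos: [500.5, 153.8, 357.6]
orientation: [-0.002, 0.712, 0.702, -0.004]
contact_force: [2.4, -0.3, -5.1]
opening: 0.627
```

```bash
python3 look.py 15; python3 meas.py 15
```

```text
12.25 [500.5 153.8 357.6] 1.557 [ 2.4 -0.3 -5.1] 0.6266495913602654
15 block [60.8, -29.5, 0.12, 0.75] screw/lower [60.14, -29.25, -0.25, 0.94] sleeve junc [59.62, -29.25, -0.25, 0.79]
   290 282.56 3.65 41
   291 281.47 3.06 77
   292 281.55 3.12 90
   293 281.75 2.91 95
   294 281.86 2.64 92
   295 281.87 2.47 80
   296 282.19 2.57 62
```

View pics/s15.png

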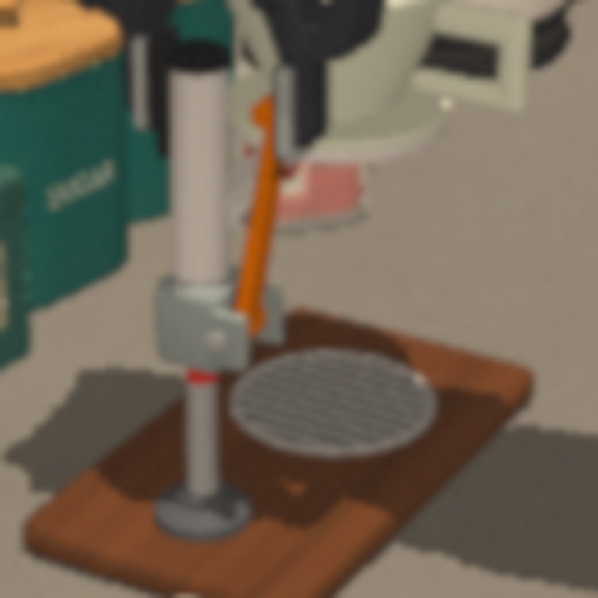

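```bash
cat > cap.py <<'E'
from meas import *
g0=cv2.imread("pics/scene10.png").astype(float).mean(2)
def edge(n,lo,hi,c0=291,c1=296):
    g=cv2.imread(f"pics/scene{n}.png").astype(float).mean(2)[:,c0:c1].mean(1)
    rows=np.arange(lo,hi); seg=g[lo:hi]; a,b=seg[:3].min(),seg[-1]; m=(np.min(seg)+seg[-1])/2
    i=np.argmin(seg); 
    for j in range(i,len(seg)-1):
        if seg[j]<m<=seg[j+1]: return rows[j]+(m-seg[j])/(seg[j+1]-seg[j]),seg.min(),seg[-1]
e0=edge(10,240,252)[0]; f=np.linspace(-2,85,3000)
print("rest edge",e0, "z model of edge (r=11)",np.interp(e0,[row(z,-11) for z in f[::-1]+80],f[::-1]+80))
for n,l in ((0,0),(11,27),(12,42),(13,58),(14,73),(15,60)):
    p=int(row(152+l,-11)-row(152,-11)); e=edge(n,240+p,252+p)
    z=lambda e:np.interp(e,[row(z,-11) for z in np.linspace(240,130,3000)],np.linspace(240,130,3000))
    print(n,e,"lift",z(e[0])-z(e0))
E
python3 cap.py
```

```text
rest edge 246.98079877112136 z model of edge (r=11) 157.14386800703215
0 (np.float64(247.12395309882749), np.float64(38.0), np.float64(162.26666666666668)) lift -0.27505023265109685
11 (np.float64(233.08575581395348), np.float64(27.733333333333338), np.float64(156.53333333333336)) lift 26.366879480782103
12 (np.float64(224.83797653958945), np.float64(28.06666666666667), np.float64(156.66666666666666)) lift 41.71433519309613
13 (np.float64(216.3639240506329), np.float64(28.53333333333333), np.float64(157.0)) lift 57.25375461308579
14 (np.float64(207.99391171993912), np.float64(29.333333333333332), np.float64(156.8)) lift 72.37939471317762
15 (np.float64(215.4730971128609), np.float64(28.6), np.float64(156.66666666666669)) lift 58.87404076982614
```

Run:
```python
from meas import *
for n,a,b in ((0,300,315),(10,300,315),(11,288,302),(12,280,294),(13,270,286),(14,264,280),(15,270,286)):
    im=cv2.imread(f"pics/scene{n}.png").astype(int)
    print(n,a,[int(v) for v in im[a:b,292:295].mean(axis=(1,2))],"G",[int(v) for v in im[a:b,292:295,1].mean(axis=1)] if n in(13,15) else "", "right side col 300:",[int(v) for v in im[a-2:b,300:303].mean(axis=(1,2))])
print([ (off,round(row(32,off),2)) for off in (-6,-11,-14,-18,-22)])
```

```text
0 300 [109, 109, 107, 106, 105, 104, 103, 98, 84, 70, 64, 61, 62, 71, 84] G  right side col 300: [133, 119, 109, 108, 107, 107, 106, 104, 104, 101, 92, 73, 59, 56, 56, 57, 57]
10 300 [114, 114, 114, 112, 111, 110, 109, 103, 89, 74, 67, 65, 65, 74, 88] G  right side col 300: [141, 126, 116, 114, 113, 112, 111, 110, 109, 106, 97, 77, 62, 60, 60, 60, 60]
11 288 [116, 115, 114, 112, 111, 109, 107, 106, 110, 117, 120, 120, 120, 120] G  right side col 300: [128, 117, 114, 114, 113, 112, 111, 110, 108, 101, 79, 56, 47, 45, 45, 47]
12 280 [115, 115, 114, 112, 111, 110, 109, 107, 107, 113, 119, 120, 120, 121] G  right side col 300: [134, 121, 115, 114, 113, 112, 112, 111, 110, 107, 102, 99, 91, 80, 68, 57]
13 270 [116, 116, 115, 115, 115, 114, 112, 111, 110, 108, 104, 94, 89, 106, 117, 120] G [119, 118, 118, 118, 118, 117, 115, 114, 112, 111, 103, 78, 63, 91, 113, 120] right side col 300: [118, 141, 138, 123, 115, 113, 114, 113, 112, 111, 110, 108, 102, 84, 75, 81, 87, 92]
14 264 [115, 116, 116, 115, 113, 112, 109, 108, 105, 105, 113, 118, 120, 117, 102, 81] G  right side col 300: [141, 125, 116, 114, 114, 113, 112, 112, 111, 111, 111, 116, 124, 120, 95, 65, 49, 46]
15 270 [115, 115, 116, 116, 115, 112, 111, 110, 108, 105, 97, 85, 86, 106, 117, 120] G [118, 119, 119, 119, 117, 116, 114, 113, 111, 105, 85, 56, 54, 90, 113, 120] right side col 300: [141, 141, 125, 116, 114, 114, 113, 112, 111, 110, 108, 102, 82, 65, 68, 81, 88, 91]
[(-6, np.float64(307.12)), (-11, np.float64(308.54)), (-14, np.float64(309.4)), (-18, np.float64(310.56)), (-22, np.float64(311.72))]
```

Run:
```python
import cv2,numpy as np
a=[]
for n,v in ((10,268),(14,230),(15,240)):
    im=cv2.imread(f"pics/scene{n}.png"); a.append(cv2.resize(im[v:v+60,278:312],None,fx=7.5,fy=7.5,interpolation=cv2.INTER_NEAREST))
cv2.imwrite("pics/cmp.png",np.hstack(a))
```

```text
(no output)
```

View pics/cmp.png

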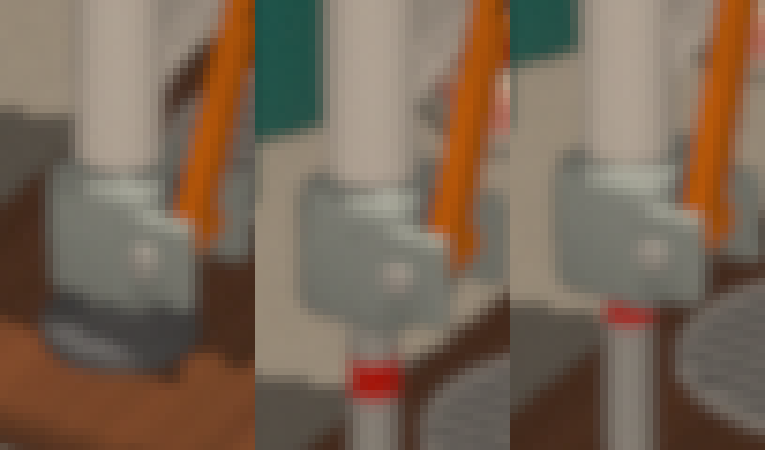

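Run:
```python
from meas import *
f=np.linspace(0,85,4000)
def L(d,off,z0): return np.interp(-d,[row(z0,off)-row(z0+h,off) for h in f][::1] if 0 else [-(row(z0,off)-row(z0+h,off)) for h in f][::-1],f[::-1])
print("15 via edge c300",L(28.95,-10,32),"c293",L(28.1,-10,32), "11",L(12.6,-10,32))
# ECC-ish subpixel: SSD over block region using spline shift
from scipy.ndimage import shift
ref=cv2.imread("pics/scene10.png").astype(float)[:,:,1]
from scipy.ndimage import map_coordinates
from scipy.optimize import minimize
for n in (11,12,13,14,15):
    cur=cv2.imread(f"pics/scene{n}.png").astype(float)[:,:,1]
    for nm,(u0,v0,u1,v1),z0,off in (("blk",(286,291,302,306),45,-12),("top",(288,283,298,294),60,-11),("cap",(288,243,297,252),155,-11)):
        V,U=np.mgrid[v0:v1,u0:u1]
        g=row(z0+{11:26.5,12:42,13:58,14:73,15:59.7}[n],off)-row(z0,off)
        def cost(p): 
            w=map_coordinates(cur,[V+p[0],U+p[1]],order=3); r=ref[v0:v1,u0:u1]; 
            w=(w-w.mean())/w.std(); r=(r-r.mean())/r.std(); return ((w-r)**2).mean()
        m=minimize(cost,[g,0],method="Nelder-Mead",options=dict(initial_simplex=[[g,0],[g+.5,0],[g,.5]]))
        print(n,nm,m.x.round(2),round(m.fun,3),"lift",L(-m.x[0],off,z0).round(2))
```

```text
15 via edge c300 60.6570969414386 c293 58.922176308718875 11 26.802737675924423
11 blk [-1.295e+01 -1.000e-02] 0.04 lift 27.18
11 top [-13.02  -0.11] 0.04 lift 27.0
11 cap [-13.92  -0.35] 0.001 lift 26.47
12 blk [-20.56  -0.  ] 0.074 lift 42.86
12 top [-20.65  -0.25] 0.047 lift 42.51
12 cap [-22.15  -0.47] 0.001 lift 41.8
13 blk [-28.34   0.14] 0.096 lift 58.65
13 top [-28.46  -0.26] 0.1 lift 58.17
13 cap [-30.58  -0.5 ] 0.002 lift 57.3
14 blk [-36.07   0.14] 0.072 lift 74.14
14 top [-36.08  -0.17] 0.146 lift 73.24
14 cap [-38.98  -0.48] 0.001 lift 72.5
15 blk [-2.935e+01  1.000e-02] 0.178 lift 60.69
15 top [-29.76  -0.35] 0.136 lift 60.77
15 cap [-31.49  -0.54] 0.002 lift 58.95
```

The clean estimates put the present lift at about 59.0: cap match 58.95, TCP 59.1, lip edge against the rod 58.9. The block-texture match reads about 1.5 mm higher and is less reliable because its correlation is poor. Target is 61.0, so raise 2 and close a bit, still before the jam point.

Call:
apply_moves([
  [[0.3,0,1],0,0.625],
  [[0.6,0,2],0,0.62],
  [[0.9,0,2.3],0,0.61],
  [[0.9,0,2.3],0,0.61],
  [[0.9,0,2.3],0,0.61],
])

```text
clock: 12.77
eef_pos: [501.2, 153.8, 360.0]
orientation: [-0.002, 0.712, 0.702, -0.004]
contact_force: [-0.1, -0.4, -4.6]
opening: 0.61
```

```bash
python3 look.py 16
cat > fin.py <<'E'
from meas import *
import sys
from scipy.ndimage import map_coordinates
from scipy.optimize import minimize
f=np.linspace(0,85,4000)
def L(d,off,z0): return np.interp(-d,[-(row(z0,off)-row(z0+h,off)) for h in f][::-1],f[::-1])
ref=cv2.imread("pics/scene10.png").astype(float)[:,:,1]
for n in sys.argv[1:]:
    cur=cv2.imread(f"pics/scene{n}.png").astype(float)[:,:,1]
    for nm,(u0,v0,u1,v1),z0,off in (("blk",(286,291,302,306),45,-12),("top",(288,283,298,294),60,-11),("cap",(288,243,297,252),155,-11)):
        V,U=np.mgrid[v0:v1,u0:u1]; g=row(z0+60,off)-row(z0,off)
        def cost(p): 
            w=map_coordinates(cur,[V+p[0],U+p[1]],order=3); r=ref[v0:v1,u0:u1]; 
            w=(w-w.mean())/w.std(); r=(r-r.mean())/r.std(); return ((w-r)**2).mean()
        m=minimize(cost,[g,0],method="Nelder-Mead",options=dict(initial_simplex=[[g,0],[g+.5,0],[g,.5]]))
        print(n,nm,m.x.round(2),round(m.fun,3),"lift",L(-m.x[0],off,z0).round(2))
    print([round(v) for v in cur[274:288,292:295].mean(1)])
E
python3 fin.py 16
```

```text
12.7667 [501.2 153.8 360. ] 1.557 [-0.1 -0.4 -4.6] 0.6098478453099921
16 blk [-30.24   0.06] 0.162 lift 62.49
16 top [-30.51  -0.27] 0.132 lift 62.25
16 cap [-32.58  -0.49] 0.002 lift 60.94
[116, 114, 112, 110, 105, 86, 56, 32, 51, 90, 113, 121, 122, 122]
```

Cap match 60.9, lip-edge 61.1, TCP 61.3 — level within about 0.3 mm of the band top. Now squeeze shut, shifting +x as the lever closes and up to offset the pads' forward swing.

Call:
apply_moves([
  [[0.5,0,0.1],0,0.6],
  [[1,0,0.3],0,0.585],
  [[1.7,0,0.5],0,0.57],
  [[2.3,0,0.6],0,0.555],
  [[2.3,0,0.6],0,0.555],
], squeeze=70)

```text
clock: 13.28
eef_pos: [503.5, 153.7, 360.6]
orientation: [-0.002, 0.712, 0.702, -0.004]
contact_force: [1.5, 0.3, -4.4]
opening: 0.557
```

```bash
python3 look.py 17; python3 fin.py 17
```

```text
13.2833 [503.5 153.7 360.6] 1.557 [ 1.5  0.3 -4.4] 0.5567651057900304
17 blk [-29.82   0.04] 0.348 lift 61.65
17 top [-31.71  -0.51] 0.486 lift 64.62
17 cap [-31.82  -0.54] 0.001 lift 59.55
[116, 115, 113, 112, 109, 100, 73, 43, 52, 90, 113, 120, 122, 122]
```

The sleeve sank about 1.2 mm with the pad swing while closing. The tool still carries the full weight (−4.4 N), so it is not yet jammed. Raise 1.2 mm and watch the force.

Call:
apply_moves([
  [[0,0,0.6],0,0.557],
  [[0,0,1.2],0,0.557],
  [[0,0,1.2],0,0.557],
])

```text
clock: 13.63
eef_pos: [503.5, 153.8, 361.8]
orientation: [-0.002, 0.712, 0.702, -0.004]
contact_force: [1.0, -0.6, -6.3]
opening: 0.554
```

```bash
python3 look.py 18; python3 fin.py 18
```

```text
13.6333 [503.5 153.8 361.8] 1.557 [ 1.  -0.6 -6.3] 0.5542553713866909
18 blk [-30.38   0.07] 0.339 lift 62.77
18 top [-31.47  -0.57] 0.434 lift 64.15
18 cap [-32.49  -0.56] 0.001 lift 60.77
[116, 114, 112, 111, 105, 86, 56, 32, 51, 90, 113, 121, 122, 122]
```

Back to level: the profile is identical to the earlier level picture. Closing further now with about 0.42 mm rise per mm of closing.

Call:
apply_moves([
  [[0.5,0,0.4],0,0.545],
  [[1,0,0.8],0,0.532],
  [[1.2,0,1],0,0.527],
  [[1.2,0,1],0,0.527],
])

```text
clock: 14.07
eef_pos: [504.7, 153.8, 362.6]
orientation: [-0.002, 0.712, 0.702, -0.004]
contact_force: [1.2, 0.3, -7.2]
opening: 0.532
```

```bash
python3 look.py 19; python3 fin.py 19
```

```text
14.0667 [504.7 153.8 362.6] 1.557 [ 1.2  0.3 -7.2] 0.532477496995061
19 blk [-30.36   0.17] 0.389 lift 62.73
19 top [-35.9   -0.59] 0.509 lift 72.9
19 cap [-32.59  -0.49] 0.002 lift 60.96
[116, 114, 112, 110, 105, 85, 55, 32, 51, 90, 113, 120, 121, 122]
```

Call:
apply_moves([
  [[0.5,0,0.3],0,0.52],
  [[1,0,0.6],0,0.508],
  [[1.5,0,0.9],0,0.496],
  [[2,0,1.1],0,0.485],
  [[2,0,1.1],0,0.485],
])

```text
clock: 14.58
eef_pos: [506.5, 153.7, 363.8]
orientation: [-0.002, 0.712, 0.702, -0.004]
contact_force: [-0.6, -1.6, -5.8]
opening: 0.489
```

```bash
python3 look.py 20; python3 fin.py 20
```

```text
14.5833 [506.5 153.7 363.8] 1.557 [-0.6 -1.6 -5.8] 0.488915600816852
20 blk [-30.27   0.26] 0.455 lift 62.55
20 top [-33.6   -0.76] 0.852 lift 68.36
20 cap [-32.71  -0.52] 0.002 lift 61.17
[116, 113, 112, 110, 103, 81, 50, 29, 51, 90, 113, 121, 122, 122]
```

Call:
apply_moves([
  [[0.5,0,0.2],0,0.475],
  [[1,0,0.3],0,0.463],
  [[1.5,0,0.4],0,0.45],
  [[1.9,0,0.5],0,0.435],
  [[1.9,0,0.5],0,0.42],
])

```text
clock: 15.1
eef_pos: [508.6, 153.7, 365.2]
orientation: [-0.002, 0.712, 0.702, -0.004]
contact_force: [-0.6, -1.4, 3.3]
opening: 0.425
```

Call:
apply_moves([
  [[0,0,0],0,0.4],
  [[0,0,0],0,0.4],
  [[0,0,0],0,0.4],
  [[0,0,0],0,0.4],
])

```text
clock: 15.43
eef_pos: [508.9, 153.7, 365.5]
orientation: [-0.001, 0.712, 0.702, -0.003]
contact_force: [1.0, -1.6, 2.7]
opening: 0.413
```

```bash
python3 look.py 21; python3 fin.py 21
```

```text
15.4333 [508.9 153.7 365.5] 1.557 [ 1.  -1.6  2.7] 0.41322652202414356
21 blk [-30.75  -0.11] 0.488 lift 63.51
21 top [-33.49  -0.69] 0.655 lift 68.14
21 cap [-32.93  -0.58] 0.002 lift 61.58
[113, 112, 111, 110, 99, 73, 42, 27, 51, 90, 113, 120, 122, 122]
```

View pics/s21.png

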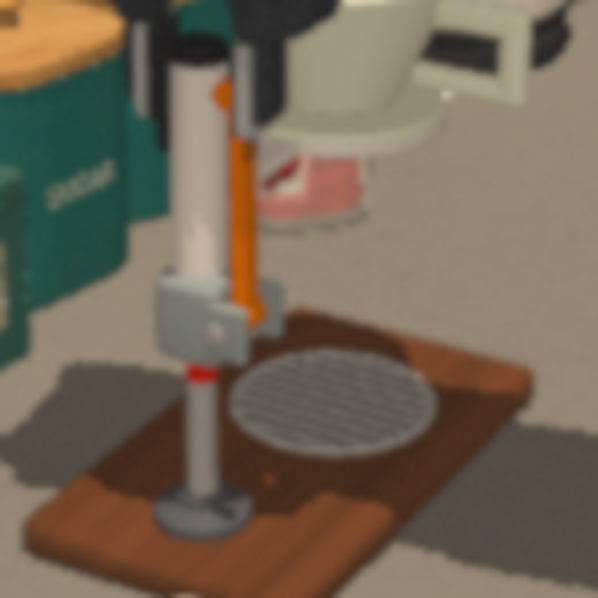

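View pics/w21.png

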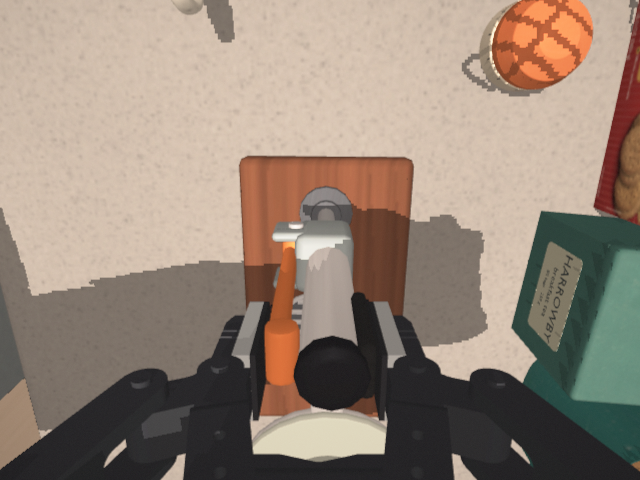

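Call:
apply_moves([
  [[0,0,-0.5],0,0.35],
  [[0,0,-0.7],0,0.33],
  [[0,0,-0.7],0,0.33],
  [[0,0,-0.7],0,0.33],
  [[0,0,-0.7],0,0.33],
])

```text
clock: 15.95
eef_pos: [509.1, 153.7, 365.7]
orientation: [-0.001, 0.712, 0.702, -0.003]
contact_force: [2.2, -2.0, 6.9]
opening: 0.398
```

```bash
python3 look.py 22; python3 fin.py 22; python3 -c "
import cv2
cv2.imwrite('pics/q22.png',cv2.resize(cv2.imread('pics/scene22.png')[180:330,250:390],None,fx=4,fy=4,interpolation=cv2.INTER_CUBIC))"
```

```text
15.95 [509.1 153.7 365.7] 1.557 [ 2.2 -2.   6.9] 0.3982289299377219
22 blk [-30.6   -0.08] 0.488 lift 63.2
22 top [-34.39  -0.72] 0.687 lift 69.92
22 cap [-32.99  -0.73] 0.003 lift 61.69
[113, 112, 111, 109, 100, 72, 42, 27, 50, 90, 113, 120, 121, 122]
```

View pics/q22.png

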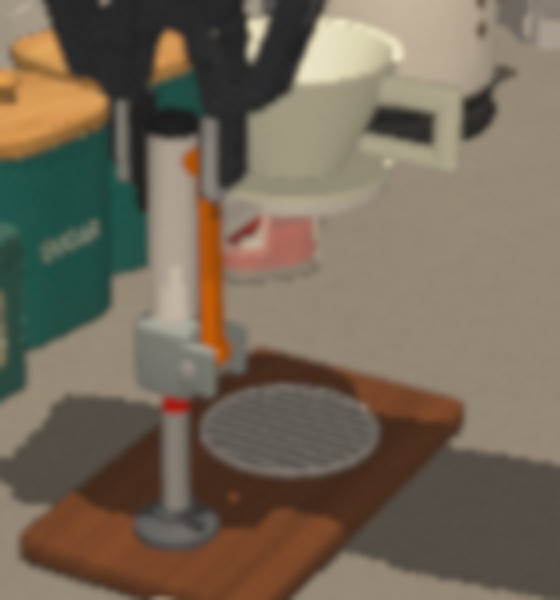

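Call:
apply_moves([
  [[0,0,-0.3],0,0.33],
  [[0,0,-0.3],0,0.33],
  [[0,0,-0.3],0,0.33],
  [[0,0,-0.3],0,0.33],
  [[0,0,-0.3],0,0.33],
])

```text
clock: 16.47
eef_pos: [509.0, 153.7, 365.8]
orientation: [-0.001, 0.712, 0.702, -0.003]
contact_force: [1.2, -1.3, 6.0]
opening: 0.402
```

```bash
python3 look.py 23; python3 fin.py 23
```

```text
16.4667 [509.  153.7 365.8] 1.557 [ 1.2 -1.3  6. ] 0.4015773356847841
23 blk [-30.65  -0.09] 0.491 lift 63.3
23 top [-34.39  -0.71] 0.68 lift 69.93
23 cap [-33.07  -0.72] 0.003 lift 61.82
[113, 112, 111, 109, 99, 71, 39, 26, 51, 90, 113, 120, 122, 122]
```

View pics/w23.png

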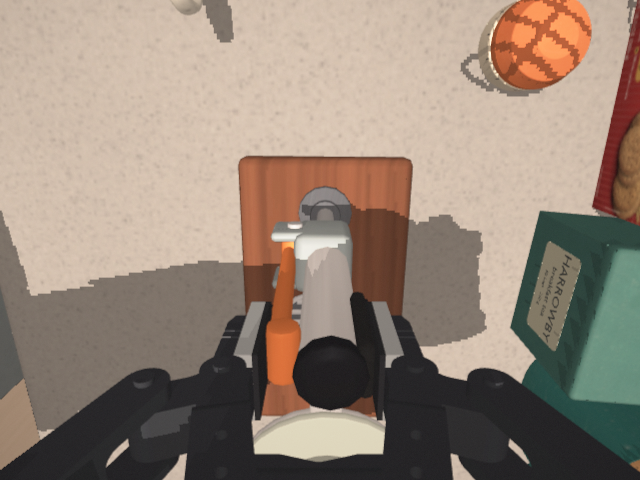

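Run:
```python
from h import *
d=np.load("w23.npz");K,T=d["K"],d["T"]
b=lambda u,v,z: back(K,T,(u,v),z).round(1)
print("cap",b(292,372,223.5),b(370,372,223.5))
print("tip outer", b(265.5,360,205),b(265.5,360,210),"tip R",b(300,360,205))
print("lever base outer",b(281,255,120))
s=cv2.imread("pics/w23.png");cv2.imwrite("pics/w23z.png",cv2.resize(s[200:420,210:420],None,fx=3.5,fy=2.7,interpolation=cv2.INTER_CUBIC))
```

```text
cap [500.7 153.3 223.5] [524.3 153.1 223.5]
tip outer [490.  145.4 205. ] [490.8 148.7 210. ] tip R [502.1 145.3 205. ]
lever base outer [488.3 153.4 120. ]
```

View pics/w23z.png

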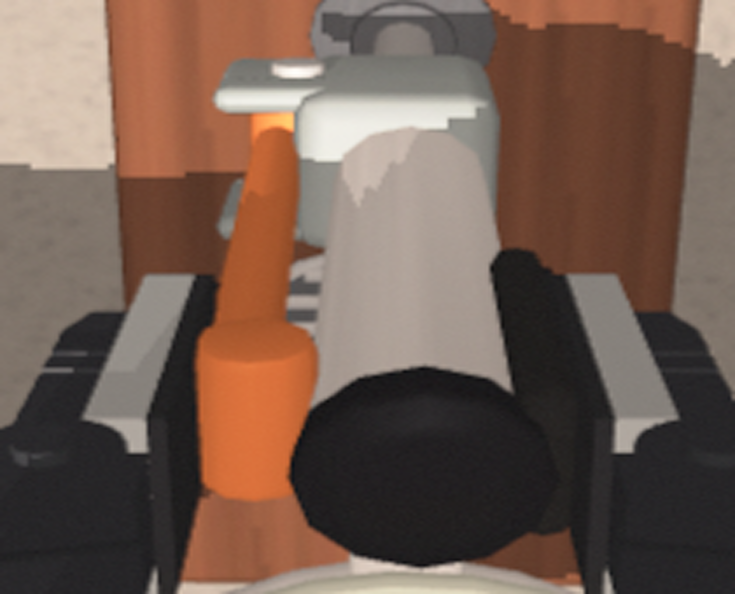

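The lever is shut: tip outer face about 23.6 mm from the axis, spec 24. The lip reads about 0.6 mm high, so try a gentle downward bias.

Call:
apply_moves([
  [[0,0,-1],0,0.33],
  [[0,0,-1.5],0,0.33],
  [[0,0,-1.5],0,0.33],
  [[0,0,-1.5],0,0.33],
])

```text
clock: 16.9
eef_pos: [508.9, 153.6, 365.7]
orientation: [-0.001, 0.712, 0.702, -0.002]
contact_force: [-0.1, -2.2, 11.4]
opening: 0.398
```

```bash
python3 look.py 24; python3 fin.py 24
```

```text
16.9 [508.9 153.6 365.7] 1.557 [-0.1 -2.2 11.4] 0.39797975651442513
24 blk [-30.55  -0.08] 0.491 lift 63.1
24 top [-34.26  -0.66] 0.673 lift 69.67
24 cap [-32.97  -0.73] 0.004 lift 61.64
[113, 112, 111, 109, 100, 73, 42, 27, 51, 90, 113, 120, 122, 122]
```

Call:
apply_moves([
  [[0,0,-0.2],0,0.33],
  [[0,0,-0.2],0,0.33],
  [[0,0,-0.2],0,0.33],
])

```text
clock: 17.25
eef_pos: [508.8, 153.6, 365.8]
orientation: [-0.0, 0.712, 0.702, -0.002]
contact_force: [0.5, -0.8, 6.5]
opening: 0.4
```

```bash
python3 look.py 25; python3 fin.py 25
python3 - <<'E'
from h import *
s=eyes.snapshot("top");cv2.imwrite("pics/top25.png",s["color"])
E
```

```text
17.25 [508.8 153.6 365.8] 1.557 [ 0.5 -0.8  6.5] 0.3999896723258566
25 blk [-30.63  -0.08] 0.488 lift 63.27
25 top [-34.49  -0.7 ] 0.692 lift 70.13
25 cap [-33.06  -0.71] 0.003 lift 61.82
[113, 112, 111, 109, 98, 71, 40, 26, 50, 90, 113, 120, 122, 122]
```

View pics/scene25.png

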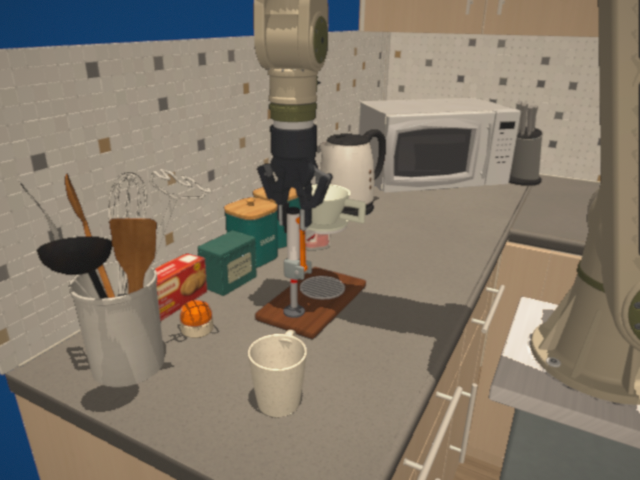

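View pics/top25.png

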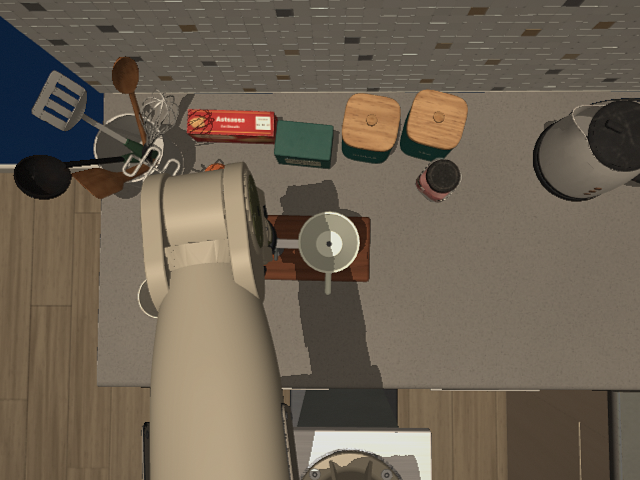

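The dripper is seated and centred at (329,242) in the top view. Mug, timer and jar are where they were, and the sleeve and lever are still pinched. Handing in.

```bash
python3 -c "
from plant import workorder
print(workorder.finish_job())"
```

```text
the job is handed in; nothing more can be done
None
```

I seated the dripper flat in the ring, raised the arm with the lever open, and locked it at the red band. I handed the job in still pinching sleeve and lever, after about 17 s. No verdict came back.

- **Order:** I raised the arm about 12 mm past the band to see its top edge, lowered it to level and shut the lever there. Once, during the squeeze, the sleeve sank about 1.2 mm at about the width where the cam begins to jam. I raised it back to level before closing further.
- **Lever:** it is fully shut. Its tip's outer face is about 23.6 mm from the rod's axis, against 24 mm expected. The fingers rest at an opening of 0.40 under the 70 N squeeze, and the sleeve held under about 11 N of downward push.
- **Height:** the band's top edge measured 93.0 mm over the worktop. The sleeve's lower edge finished at about 93.7 mm, so it sits roughly 0.6–0.9 mm high. It crept up by that much during the final squeeze, and the downward push did not bring it back.
- **Check that disagreed:** a second image match, on the clamp block, put the sleeve about 1.5 mm higher still. I set it aside because it matched poorly and three other readings agreed with each other.
- **Bystanders:** mug, timer and jar show no movement in the last pictures.

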